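# Tip a pebble sample into the viewing dish

### The job

Lift the sample beaker with its pebbles out of the black rack, stand it upright on the round blue mat and let go. Then take it again lower down, by its orange band, and pour all seven pebbles into the metal dish from just above it; leave the empty beaker standing upright, all of its foot on the blue mat, let go. Do not shove the dish or the things standing around.

Things in the scene. Friction and masses are not known exactly. Their poses are not given: they have to be found in the camera images.
- rack: fixed black block 100 x 100 mm, 52 mm tall, with one blind round socket (52 mm wide, 44 mm deep, its floor 8 mm above the bench) in the middle of its top, in which the beaker stands at the start, 31 mm of it showing. Origin: centre of the underside, z up.
- beaker: loose white plastic sample beaker, round, about 90 g, 75 mm tall, slightly conical: 42 mm wide outside at the foot, 54 mm at the rim, wall 3 mm, bottom 5 mm. An orange grip band runs round its middle, 20 to 44 mm above the foot (about 47 mm wide there); it is down inside the socket at the start. Seven pebbles lie inside, filling it to about 40 mm above the foot. Rigid: it bears a 35 N grip. Origin: centre of the foot, z up through the mouth; it has no front.
- beaker_rim (a point): centre of the beaker's mouth, on its axis 75 mm above the foot.
- mat: fixed round blue mat on the bench, 130 mm across, 4 mm thick. Origin: centre of the underside, z up.
- dish: loose heavy bare-metal dish, round and open, 124 mm wide at the rim, 108 mm at the foot, 55 mm tall, wall 4 mm, bottom 6 mm, about 450 g, empty at the start. Origin: centre of the underside, z up.
- oil_bottle: bystander: small amber bottle with a black cap, 36 mm wide, 75 mm tall. Origin: centre of the underside.
- slide_box: bystander: closed blue box of slides, 85 x 110 mm, 30 mm tall. Origin: centre of the underside.
- eyepiece: bystander: black microscope eyepiece standing on end, 38 mm wide, 52 mm tall. Origin: centre of the underside.
- pebble0: one of the seven chunky polished, roughly ball-shaped pebbles (hematite, dark grey or reddish), about 15 mm across, 10 g; they start in the beaker. They tumble out only once the mouth points clearly below level: tip the beaker about 115 to 125 degrees from upright; the last ones may want a little shake. Origin: its centre.
- pebble1: another pebble, as pebble0. Origin: its centre.
- pebble2: another pebble, as pebble0. Origin: its centre.
- pebble3: another pebble, as pebble0. Origin: its centre.
- pebble4: another pebble, as pebble0. Origin: its centre.
- pebble5: another pebble, as pebble0. Origin: its centre.
- pebble6: another pebble, as pebble0. Origin: its centre.
Things that resemble listed ones, but are neither listed nor needed, are in the scene too. Of the things shaped like the mat, the blue one is meant.

How it is judged:
On the way, in this order (a step that is already met when the one before it is completed fails the run):
1. the beaker has been lifted clear of the rack, upright (z of beaker in the frame of rack above 0.05 m and angle between beaker's own z axis and vertical below 0.5 rad), for 0.1 s.
2. the beaker stands upright with all of its foot on the blue mat, let go (horizontal distance between beaker and mat below 0.046 m and z of beaker in the frame of mat between 0.001 and 0.009 m and angle between beaker's own z axis and vertical below 0.1 rad and contact force between the fingers and beaker below 0.1 N and linear speed of beaker below 0.02 m/s), for 0.3 s.
3. held by its orange band, the beaker is tipped to about level or beyond (over 80 degrees), its mouth over the dish and within about 125 mm above the dish's rim (angle between beaker's own z axis and vertical above 1.4 rad and horizontal distance between beaker_rim and dish below 0.06 m and height (world z) of beaker_rim below 0.18 m and contact force between the fingers and beaker above 1 N and z of the grasp point in the frame of beaker between 0.012 and 0.056 m), for 0.2 s.
At the end, for the whole second after the job is handed in: All seven pebbles lie at rest inside the dish, which stands upright; the beaker stands upright (within 6 degrees), at rest and released, its whole foot on the blue mat (axis within 46 mm of the mat's centre) (all of step 2 and horizontal distance between each of pebble0, pebble1, pebble2, pebble3, pebble4, pebble5, pebble6 and dish below 0.06 m and z of each of pebble0, pebble1, pebble2, pebble3, pebble4, pebble5, pebble6 in the frame of dish below 0.05 m and linear speed of each of pebble0, pebble1, pebble2, pebble3, pebble4, pebble5, pebble6 below 0.05 m/s and angle between dish's own z axis and vertical below 0.1 rad); the robot touches nothing.
It fails at once if the dish is shoved more than 30 mm (distance of dish from where it was at the start of the episode above 0.03 m).
It fails at once if the oil bottle is moved more than 25 mm (distance of oil_bottle from where it was at the start of the episode above 0.025 m).
It fails at once if the slide box is moved more than 25 mm (distance of slide_box from where it was at the start of the episode above 0.025 m).
It fails at once if the eyepiece is moved more than 25 mm (distance of eyepiece from where it was at the start of the episode above 0.025 m).
It also fails if it takes over 67 s, if anything falls off the work surface, if the arm or the gripper's body presses on something with over 40 N, if the wrist force passes 120 N, or if a joint passes its speed limit or range.

### The arm

A 7-joint arm with a two-finger parallel gripper is mounted at the origin on the work surface. World frame = base frame: x ahead of the robot, y to its left, z up, the work surface at z = 0. Lengths are in m, angles in rad, forces in N, time in s.
With the tool pointing down it reaches from about 0.425 to 0.875 m from the base axis. Payload 4.7 kg.
Tool frame: the origin (TCP) lies between the finger pads; the fingertips stand 19 mm ahead of it and the grasp point (between the pads) is the TCP (nose_length is the distance from the TCP to the fingertips, in m); x points along the fingers, y is the direction in which the jaws open and shut, and the axes are right-handed (so a half turn about x gives the same grasp; the last joint's range is limited). The gripper opens to 87 mm and grips with 3 to 60 N. Pads are 19 mm wide; open, the fingers measure 117 mm over their backs; the gripper's body (75 mm by 190 mm) begins 51 mm behind the grasp point.
Start: joints at [1.216, 0.321, -0.07, 1.45, 0.023, 1.371, -0.057], TCP at [0.234, -0.606, 0.242] pointing down, gripper open.
Joint ranges: [-2.86, 2.86], [-0.3, 2.09], [-1.38, 1.24], [0.06, 2.45], [-1.56, 4.7], [0.09, 2.05], [-2.69, 2.69]. Speed limits (rad/s): [2.57, 2.57, 3.14, 3.14, 3.14, 3.14, 3.14].

### API

Orientations are given as a rotation vector (axis times angle).
In Python, from plant import get_state, camera, calibration, hand_in, nose_length gives the robot as it stands.
- The arm moves only by the tool play_rows, never from a script. Its arguments are lists of equal length, an entry for each row: "angular": the turn, a rotation vector about the tool's x, y, z in rad, a list of three; "dp": the shift along the tool's x, y, z in m, a list of three; "jaw": the closure, from -1 (fully open) to 1 (shut). A call has 1 to 12 rows; each row is the pose to reach, as a shift and turn from the pose commanded when the call began, along the tool's axes at that moment; what a row does not reach only later rows make up. A row lasts 1/8 s, in which the tool goes at most 62.5 mm and 10.7 degrees, less where a joint would pass 70% of its speed; a pose out of reach is approached as far as the arm can. A call with a gripper value outside its range is refused whole. The fingers move at their own pace and stop on an object; the grip force is fixed at half the most. Time passes only in rows, so rows that repeat a pose let the fingers close. It gives the time, the measured TCP pose, the force and the opening at its end, in the units of the state.
- get_state(): the state, without advancing time (a new reading comes with each control period).
- camera(name): name is "side" or "top" or "wrist"; returns the picture (420x560x3 uint8, blue, green, red); there is no depth.
- calibration(name): a dict with "fx", "fy", "cx", "cy" (pixels), "extrinsics" (4x4, takes a point from world to camera coordinates). Camera axes: x right, y down, z forward; pixel columns grow to the right and rows downward; lengths in m; the calibration is good to about 2 mm. A picture is of the moment at which its call begins: read the wrist's pose just before it. calibration takes no time and is no camera call; for the wrist camera it gives the pose at the moment of the call.
- hand_in(): hands the job in, once; it reports no verdict.
The state is a dict: "time_s": time; "q": joint angles; "joint_vel": joint speeds; "tau": joint torques, N m; "tcp_pos": TCP position; "tool_rot": TCP orientation; "wrist_force": force on the tool from outside, world axes, zero at the start; "wrist_torque": the same for the moment, N m; "width": finger opening in m.
Only numpy, scipy, OpenCV 4.12 (cv2) and the standard library are available. Lean on these libraries where they do the work, as an engineer would, in place of code of your own. Each camera call takes 0.05 s, during which the arm holds its last target. There are 200 camera calls.

## Working session

There is one attempt and no reset: what is moved stays moved. The work goes in short steps, Python scripts to look and compute and a tool call to move; the robot and the scene stay as the last step left them, time stands still between calls to the robot, and variables do not carry over. Pictures are saved under pics/ and viewed, about 8 in all and at most 12, crops included, and the job is handed in when it is done.

Besides the shell and the picture viewer there is one more tool, called after ">>>" as name(argument=value, ...), one argument or row to a line, values as JSON. play_rows: Moves the arm, as the interface text tells. Its arguments: {"type":"object","properties":{"angular":{"type":"array"},"dp":{"type":"array"},"jaw":{"type":"array"}},"required":["angular","dp","jaw"]}

```bash
mkdir -p pics; python3 - <<'E'
from plant import *
import cv2,numpy as np
s=get_state();print({k:np.round(v,3) for k,v in s.items()},nose_length)
for n in("top","side"):
    im=camera(n);cv2.imwrite(f"pics/{n}0.png",im)
    c=calibration(n);print(n,c["fx"],c["fy"],c["cx"],c["cy"],np.round(c["extrinsics"],4).tolist())
cv2.imwrite("pics/both0.png",cv2.resize(np.vstack([cv2.imread("pics/top0.png")]),None,fx=1.4,fy=1.4))
E
```

```text
{'time_s': np.float64(0.0), 'q': array([ 1.216,  0.322, -0.07 ,  1.452,  0.023,  1.371, -0.057]), 'joint_vel': array([-0.   ,  0.   ,  0.   , -0.001,  0.   ,  0.   ,  0.001]), 'tau': array([ 1.0000e-03, -4.9129e+01, -4.0400e-01, -3.1252e+01, -6.4000e-02,
        4.4000e-02,  0.0000e+00]), 'tcp_pos': array([ 0.234, -0.606,  0.24 ]), 'tool_rot': array([ 2.02 ,  0.379, -2.021]), 'wrist_force': array([-0.569, -0.347,  0.483]), 'wrist_torque': array([ 0.003, -0.019, -0.005]), 'width': np.float64(0.087)} 0.019
top 466.1706407650974 466.1706407650974 288.6843663658627 213.01687767570456 [[-0.0282, -0.9994, -0.0185, 0.147], [-0.9897, 0.0306, -0.1402, 0.5238], [0.1406, 0.0144, -0.99, 1.1427], [0.0, 0.0, 0.0, 1.0]]
side 515.9606667208732 515.9606667208732 277.6977803760447 211.79038512028512 [[-0.912, -0.41, -0.0075, 0.5265], [-0.3168, 0.716, -0.6221, 0.1409], [0.2604, -0.565, -0.7829, 1.3116], [0.0, 0.0, 0.0, 1.0]]
```

View pics/top0.png

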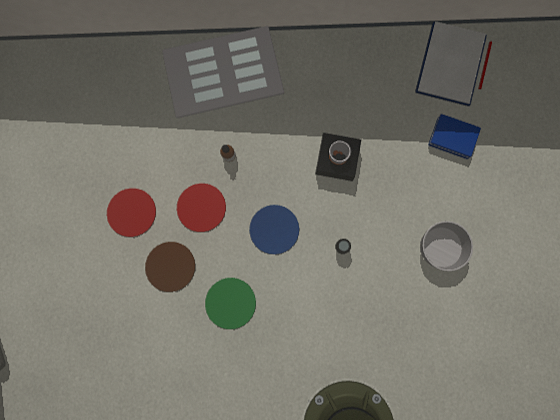

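View pics/side0.png

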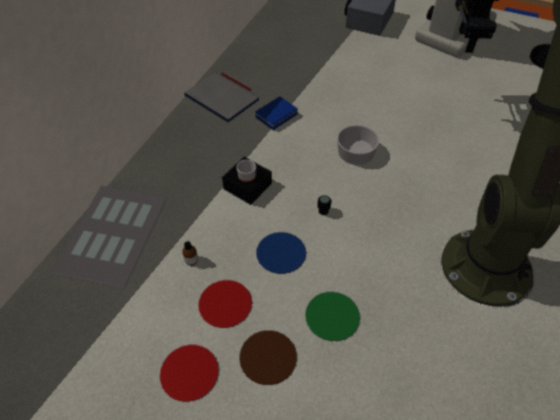

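Top view shows the blue mat at (275,229), the black rack with the beaker ring at (340,153) and the dish at (446,247). The eyepiece is at (343,246), the bottle at (227,152) and the slide box at (455,137).

Lookalikes for the mat are red (132,212), red (201,208), brown (170,267) and green (230,303); I choose the blue one. The only beaker candidate is the white ring in the rack. The eyepiece is a black ring and the dish is larger and grey.

```bash
cat > h.py <<'E'
import numpy as np,cv2
from plant import *
from scipy.spatial.transform import Rotation as R
def ray(n,uv,z,c=None):
    c=c or calibration(n);E=np.array(c["extrinsics"]);uv=np.atleast_2d(uv)
    d=np.c_[(uv[:,0]-c["cx"])/c["fx"],(uv[:,1]-c["cy"])/c["fy"],np.ones(len(uv))]@E[:3,:3]
    o=-E[:3,:3].T@E[:3,3];return o+d*((z-o[2])/d[:,2])[:,None]
def proj(n,p):
    c=calibration(n);E=np.array(c["extrinsics"]);q=np.atleast_2d(p)@E[:3,:3].T+E[:3,3]
    return np.c_[q[:,0]/q[:,2]*c["fx"]+c["cx"],q[:,1]/q[:,2]*c["fy"]+c["cy"]]
def cont(mask,box):
    m=np.zeros_like(mask);x0,y0,x1,y1=box;m[y0:y1,x0:x1]=mask[y0:y1,x0:x1]
    return max(cv2.findContours(m,cv2.RETR_EXTERNAL,cv2.CHAIN_APPROX_NONE)[0],key=cv2.contourArea)[:,0].astype(np.float32)
def circ(n,ct,z):
    P=ray(n,ct,z)[:,:2].astype(np.float32);c,r=cv2.minEnclosingCircle(P)
    A=np.c_[2*P,np.ones(len(P))];s=np.linalg.lstsq(A,(P**2).sum(1),rcond=None)[0]
    return np.round([*s[:2],2*np.sqrt(s[2]+s[0]**2+s[1]**2),2*r],4)
E
python3 - <<'E'
from h import *
B={"top":dict(mat=(240,195,310,265),beak=(322,136,358,168),rack=(305,125,370,190),dish=(415,215,478,278),eye=(330,230,358,262),bot=(215,140,240,172),box=(425,110,485,165)),
"side":dict(mat=(250,228,312,278),beak=(234,158,260,184),rack=(215,150,280,205),dish=(330,120,386,170),eye=(312,190,336,218),bot=(178,236,202,268),box=(250,90,304,130))}
for n in B:
    im=cv2.imread(f"pics/{n}0.png");h=cv2.cvtColor(im,cv2.COLOR_BGR2HSV);b=B[n]
    blue=cv2.inRange(h,(100,90,40),(130,255,255));dark=cv2.inRange(im,(0,0,0),(60,60,60))
    print(n,"mat",circ(n,cont(blue,b["mat"]),.004))
    x0,y0,x1,y1=b["beak"];
    for t in(90,105,120):
        ct=cont(cv2.inRange(im,(t,t,t),(255,255,255)),b["beak"]);print("beak",t,circ(n,ct,.083),circ(n,[ct][0],.083)[:2],cv2.boundingRect(ct))
    ct=cont(dark,b["rack"]);r=cv2.minAreaRect(ct);print("rack",np.round(ray(n,r[0],.052),3),r)
    ct=cont(dark,b["eye"]);print("eye",circ(n,ct,.052),circ(n,ct,0))
    print("box",np.round(ray(n,cont(blue,b["box"]),.03).mean(0),3))
c=[]
crops=[cv2.resize(cv2.imread(f"pics/{n}0.png")[y0:y1,x0:x1],(390,300),interpolation=cv2.INTER_CUBIC) for n,(x0,y0,x1,y1) in [("top",(305,120,383,180)),("side",(208,145,286,205)),("top",(408,215,486,275)),("side",(319,115,397,175))]]
cv2.imwrite("pics/crop.png",np.vstack([np.hstack(crops[:2]),np.hstack(crops[2:])]))
E
```

```text
top mat [0.4919 0.1712 0.1247 0.1274]
beak 90 [0.673  0.0008 0.0517 0.0544] [0.673  0.0008] (329, 141, 22, 21)
beak 105 [0.6731 0.001  0.0503 0.0537] [0.6731 0.001 ] (329, 141, 21, 21)
beak 120 [ 0.6691 -0.0025  0.0402  0.029 ] [ 0.6691 -0.0025] (342, 152, 8, 10)
rack [[0.667 0.002 0.052]] ((338.0419921875, 156.59564208984375), (39.10169982910156, 42.63533401489258), 10.007980346679688)
eye [ 4.394e-01 -4.000e-04  3.490e-02  3.760e-02] [ 0.4429 -0.0056  0.0365  0.0393]
box [ 0.715 -0.299  0.03 ]
side mat [0.4923 0.1701 0.1238 0.1269]
beak 90 [ 0.6601 -0.0219  0.0335  0.0505] [ 0.6601 -0.0219] (249, 158, 11, 13)
beak 105 [ 0.6607 -0.0338  0.0215  0.0324] [ 0.6607 -0.0338] (250, 158, 10, 6)Traceback (most recent call last):
  File "<stdin>", line 10, in <module>
  File "h.py", line 13, in cont
    return max(cv2.findContours(m,cv2.RETR_EXTERNAL,cv2.CHAIN_APPROX_NONE)[0],key=cv2.contourArea)[:,0].astype(np.float32)
           ~~~^^^^^^^^^^^^^^^^^^^^^^^^^^^^^^^^^^^^^^^^^^^^^^^^^^^^^^^^^^^^^^^^^^^^^^^^^^^^^^^^^^^^
ValueError: max() iterable argument is empty
```

```bash
python3 - <<'E'
from h import *
crops=[cv2.resize(cv2.imread(f"pics/{n}0.png")[y0:y1,x0:x1],(390,300),interpolation=cv2.INTER_CUBIC) for n,(x0,y0,x1,y1) in [("top",(305,120,383,180)),("side",(208,145,286,205)),("top",(408,218,486,278)),("side",(319,115,397,175))]]
cv2.imwrite("pics/crop.png",cv2.convertScaleAbs(np.vstack([np.hstack(crops[:2]),np.hstack(crops[2:])]),alpha=1.3))
E
```

```text
(no output)
```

View pics/crop.png

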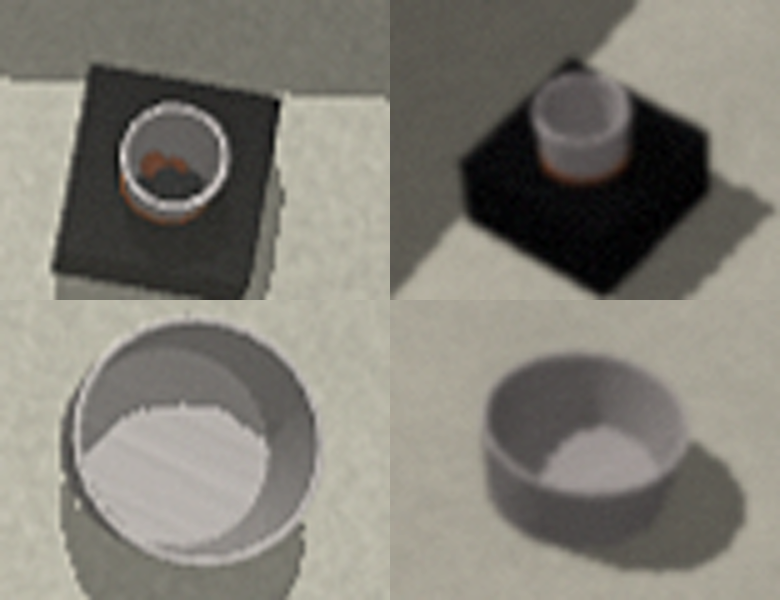

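The crop confirms the choice: a white beaker with dark and reddish pebbles and a sliver of orange band, standing in the black rack. Its rim is at about (339.4,151.1) in top. The dish is empty, with its rim at (446.6,245.6) in top and (357.7,139.5) in side.

```bash
python3 - <<'E'
from h import *
for n,b,d,e,o,sb in [("top",(339.4,151.1),(446.6,245.6),(343,245.5),(227,150),(456,134)),("side",(245.8,164.5),(357.7,139.5),(324,200),(188,244),(277,110))]:
    print(n,[np.round(ray(n,p,z)[0],3).tolist() for p,z in ((b,.083),(d,.055),(e,.052),(o,.075),(sb,.03))])
s=get_state();print(np.round(R.from_rotvec(s["tool_rot"]).as_matrix(),3))
c=calibration("wrist");E=np.array(c["extrinsics"]);print(-E[:3,:3].T@E[:3,3],E[:3,:3].round(2))
E
```

```text
top [[0.673, 0.001, 0.083], [0.433, -0.254, 0.055], [0.441, -0.001, 0.052], [0.687, 0.281, 0.075], [0.723, -0.309, 0.03]]
side [[0.677, -0.008, 0.083], [0.433, -0.256, 0.055], [0.441, -0.001, 0.052], [0.691, 0.285, 0.075], [0.718, -0.307, 0.03]]
[[-0.001  0.36  -0.933]
 [ 0.002 -0.933 -0.36 ]
 [-1.    -0.002  0.   ]]
[ 0.30813493 -0.57826294  0.38517364] [[ 0.36 -0.93 -0.  ]
 [-0.89 -0.35  0.28]
 [-0.27 -0.1  -0.96]]
```

>>> play_rows(
  angular=[
    [-0.1,0,0],
    [-0.2,0,0],
    [-0.3,0,0],
    [-0.4,0,0],
    [-0.5,0,0],
    [-0.6,0,0],
    [-0.7,0,0],
    [-0.8,0,0],
    [-0.9,0,0],
    [-1.0,0,0],
    [-1.1,0,0],
    [-1.2,0,0],
  ],
  dp=[
    [0.003,-0.033,-0.052],
    [0.007,-0.067,-0.104],
    [0.01,-0.1,-0.156],
    [0.013,-0.134,-0.208],
    [0.016,-0.168,-0.26],
    [0.02,-0.202,-0.312],
    [0.023,-0.236,-0.364],
    [0.027,-0.27,-0.416],
    [0.03,-0.304,-0.468],
    [0.033,-0.338,-0.52],
    [0.037,-0.372,-0.574],
    [0.04,-0.406,-0.628],
  ],
  jaw=[-1,-1,-1,-1,-1,-1,-1,-1,-1,-1,-1,-1],
)

```text
time_s: 1.6
tcp_pos: [0.6728, -0.0023, 0.2011]
tool_rot: [1.208, 1.21, -1.209]
wrist_force: [0.3, -0.2, 0.1]
width: 0.0869
```

```bash
cat >> h.py <<'E'
import json
def log():
    s=get_state();json.dump([list(map(float,s[k])) for k in("q","tcp_pos","tool_rot")],open("log.jsonl","a"));open("log.jsonl","a").write("\n")
    M=R.from_rotvec(s["tool_rot"]).as_matrix()
    print("t",round(float(s["time_s"]),2),"q",np.round(s["q"],3),"p",np.round(s["tcp_pos"],4),"w",np.round(s["width"],4),"F",np.round(s["wrist_force"],1));print(M.round(3));return s,M
def to(p,M,s,Mt=None):
    "shift (and turn) in tool axes from the measured pose"
    print("dp",(M.T@(np.array(p)-s["tcp_pos"])).round(4), "" if Mt is None else R.from_matrix(M.T@Mt).as_rotvec().round(4))
E
python3 - <<'E'
from h import *
s,M=log();to((.674,-.001,.075),M,s)
cv2.imwrite("pics/w1.png",np.hstack([cv2.resize(camera("wrist"),(400,300)),cv2.resize(camera("side")[:,:],(400,300))]))
E
```

```text
t 1.6 q [ 0.414  0.457 -0.616  1.424  0.265  1.344 -0.212] p [ 0.6728 -0.0023  0.2011] w 0.0869 F [ 0.3 -0.2  0.1]
[[-0.001  1.     0.001]
 [-0.     0.001 -1.   ]
 [-1.    -0.001  0.   ]]
dp [ 0.1261  0.0013 -0.0013]
```

View pics/w1.png

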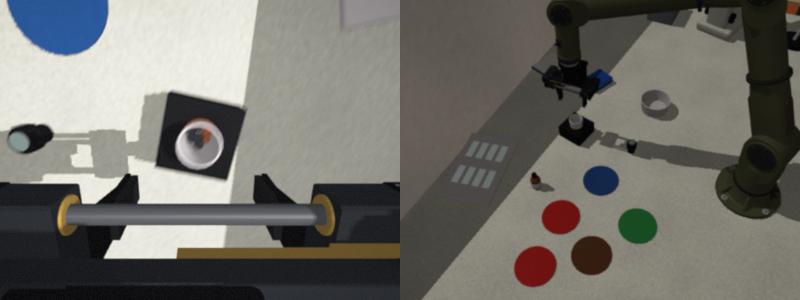

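Left: from the wrist, the beaker rim is at (200,144), i.e. (280,202) full scale, midway between the fingers at 95 and 285. Right: the gripper stands over the rack, and its long side lies along the jaw axis.

```bash
python3 - <<'E'
from h import *
print(ray("wrist",(280,202),.083))
E
```

```text
[[0.67872331 0.01258758 0.083     ]]
```

```bash
python3 - <<'E'
from h import *
c=calibration("wrist");print(c["fx"],c["cx"],c["cy"]);E=np.array(c["extrinsics"]);print(-E[:3,:3].T@E[:3,3],E.round(3))
print("pred beaker rim, eyepiece, mat, in half pic",(proj("wrist",[(.674,-.001,.083),(.441,-.001,.052),(.492,.171,.004)])/1.4).round(0))
s=get_state();print(s["time_s"],s["tcp_pos"],s["joint_vel"])
im=camera("wrist");cv2.imwrite("pics/w2.png",im)
h=cv2.cvtColor(im,cv2.COLOR_BGR2HSV);x=cont(cv2.inRange(im,(0,0,0),(60,60,60)),(0,160,90,230));print("eye bbox/1.4",np.array(cv2.boundingRect(x))/1.4)
r=cv2.inRange(im,(130,130,130),(255,255,255));r=cont(r,(235,155,325,245));print(np.array(cv2.boundingRect(r))/1.4,circ("wrist",r,.083))
E
```

```text
327.9699693620283 274.32491605682395 208.09314838638238
[0.67340041 0.08332668 0.3450011 ] [[ 1.     0.011 -0.001 -0.674]
 [ 0.011 -0.96   0.279 -0.023]
 [ 0.003 -0.279 -0.96   0.353]
 [ 0.     0.     0.     1.   ]]
pred beaker rim, eyepiece, mat, in half pic [[196. 155.]
 [ 16. 146.]
 [ 56.   8.]]
1.7 [0.67321676 0.00643292 0.19979174] [ 0.06138875 -0.05430397  0.05770752  0.04503077  0.01471993  0.03714963
  0.00211532]
eye bbox/1.4 [  7.14285714 131.42857143  45.          29.28571429]
[175.         132.14285714  45.71428571  42.85714286] [ 0.6744 -0.0057  0.0531  0.0571]
```

>>> play_rows(
  angular=[
    [0,0,0],
    [0,0,0],
    [0,0,0],
    [0,0,0],
  ],
  dp=[
    [0.03,0,0],
    [0.04,0,0],
    [0.04,0,0],
    [0.04,0,0],
  ],
  jaw=[-1,-1,-1,-1],
)

```text
time_s: 2.25
tcp_pos: [0.6724, -0.0041, 0.1628]
tool_rot: [1.212, 1.206, -1.21]
wrist_force: [0.7, 1.0, 0.1]
width: 0.0871
```

```bash
python3 - <<'E'
from h import *
s,M=log()
im=camera("wrist");cv2.imwrite("pics/w3.png",im);cc=calibration("wrist")
for t in(110,130,145):
    r=cont(cv2.inRange(im,(t,t,t),(255,255,255)),(225,155,340,290));print(cv2.boundingRect(r),circ("wrist",r,.083),ray("wrist",cv2.minEnclosingCircle(r)[0],.083))
x=cont(cv2.inRange(im,(0,0,0),(60,60,60)),(0,160,90,260));print(cv2.boundingRect(x))
E
```

```text
t 2.25 q [ 0.414  0.48  -0.607  1.473  0.28   1.275 -0.224] p [ 0.6724 -0.0041  0.1628] w 0.0871 F [0.7 1.  0.1]
[[ 0.002  1.    -0.003]
 [-0.    -0.003 -1.   ]
 [-1.     0.002  0.   ]]
(241, 179, 74, 76) [ 0.676  -0.0007  0.0546  0.0575] [[6.75979283e-01 5.02717822e-04 8.30000000e-02]]
(241, 179, 74, 76) [ 0.6761 -0.001   0.054   0.0572] [[6.76028569e-01 5.40595814e-04 8.30000000e-02]]
(241, 181, 74, 74) [ 0.6761 -0.0012  0.0533  0.0568] [[6.75904048e-01 3.98326833e-04 8.30000000e-02]]
(0, 182, 49, 48)
```

View pics/w3.png

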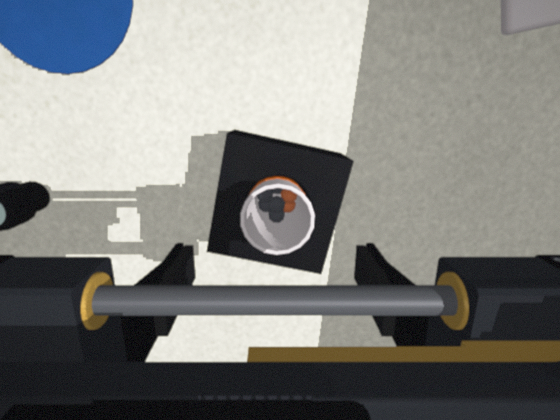

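The rim is at (278,217), a 54 mm circle centred at (0.675,-0.001), agreeing with the top view. Descending to grip just below the rim.

>>> play_rows(
  angular=[
    [0,0,0],
    [0,0,0],
    [0,0,0],
    [0,0,0],
    [0,0,0],
    [0,0,0],
    [0,0,0],
    [0,0,0],
    [0,0,0],
    [0,0,0],
  ],
  dp=[
    [0.025,0.002,0],
    [0.05,0.002,0],
    [0.07,0.002,0],
    [0.08,0.002,0],
    [0.087,0.002,0],
    [0.087,0.002,0],
    [0.087,0.002,0],
    [0.087,0.002,0],
    [0.087,0.002,0],
    [0.087,0.002,0],
  ],
  jaw=[-1,-1,-1,-1,-1,-1,0.3,1,1,1],
)

```text
time_s: 3.55
tcp_pos: [0.6741, -0.0035, 0.0748]
tool_rot: [1.211, 1.208, -1.211]
wrist_force: [-0.2, -0.9, -0.3]
width: 0.0548
```

```bash
python3 - <<'E'
from h import *
log()
E
```

```text
t 3.55 q [ 0.396  0.56  -0.581  1.548  0.328  1.132 -0.257] p [ 0.6741 -0.0035  0.0748] w 0.0548 F [-0.2 -0.9 -0.3]
[[ 0.     1.    -0.002]
 [-0.    -0.002 -1.   ]
 [-1.     0.     0.   ]]
```

>>> play_rows(
  angular=[
    [0,0,0],
    [0,0,0],
    [0,0,0],
    [0,0,0],
    [0,0,0],
    [0,0,0],
    [0,0,0],
    [0,0,0],
    [0,0,0],
    [0,0,0],
  ],
  dp=[
    [0,0,0],
    [0,0,0],
    [0,0,0],
    [-0.01,0,0],
    [-0.025,0,0],
    [-0.045,0,0],
    [-0.065,0,0],
    [-0.085,0,0],
    [-0.1,0,0],
    [-0.1,0,0],
  ],
  jaw=[1,1,1,1,1,1,1,1,1,1],
)

```text
time_s: 4.8
tcp_pos: [0.6749, -0.0033, 0.1765]
tool_rot: [1.212, 1.206, -1.209]
wrist_force: [-0.2, 0.9, -1.8]
width: 0.0518
```

```bash
python3 - <<'E'
from h import *
s,M=log();to((.492,.171,.175),M,s)
cv2.imwrite("pics/s4.png",np.hstack([cv2.resize(camera("side")[60:270,130:410],(400,300)),cv2.resize(camera("wrist"),(400,300))]))
E
```

```text
t 4.8 q [ 0.413  0.475 -0.61   1.452  0.276  1.299 -0.221] p [ 0.6749 -0.0033  0.1765] w 0.0518 F [-0.2  0.9 -1.8]
[[ 0.003  1.    -0.002]
 [-0.    -0.002 -1.   ]
 [-1.     0.003  0.   ]]
dp [ 0.001  -0.1833 -0.174 ]
```

View pics/s4.png

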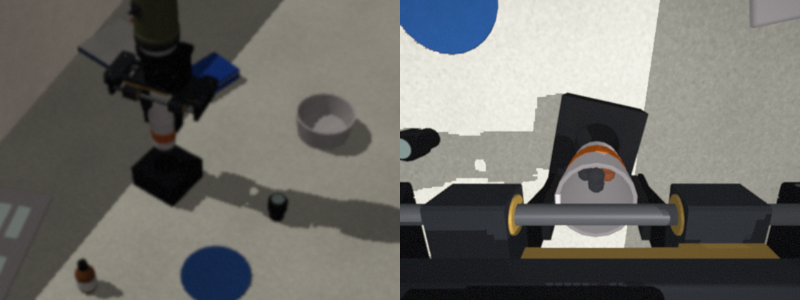

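Side crop: the beaker hangs upright clear of the rack, held near the rim, with pebbles inside. Carrying it to the mat.

>>> play_rows(
  angular=[
    [0,0,0],
    [0,0,0],
    [0,0,0],
    [0,0,0],
    [0,0,0],
    [0,0,0],
    [0,0,0],
    [0,0,0],
    [0,0,0],
    [0,0,0],
    [0,0,0],
    [0,0,0],
  ],
  dp=[
    [0,-0.009,-0.009],
    [0,-0.027,-0.026],
    [0,-0.05,-0.048],
    [0,-0.077,-0.073],
    [0,-0.105,-0.1],
    [0,-0.133,-0.126],
    [0,-0.158,-0.15],
    [0,-0.175,-0.166],
    [0,-0.183,-0.173],
    [0.02,-0.183,-0.173],
    [0.045,-0.183,-0.173],
    [0.065,-0.183,-0.173],
  ],
  jaw=[1,1,1,1,1,1,1,1,1,1,1,1],
)

```text
time_s: 6.4
tcp_pos: [0.4917, 0.1688, 0.1085]
tool_rot: [1.211, 1.207, -1.212]
wrist_force: [1.2, -0.9, -2.0]
width: 0.0518
```

```bash
python3 - <<'E'
from h import *
s,M=log();to((.492,.171,.071),M,s)
E
```

```text
t 6.4 q [ 0.298  0.228 -0.748  1.907  0.177  1.073 -0.526] p [0.4917 0.1688 0.1085] w 0.0518 F [ 1.2 -0.9 -2. ]
[[-0.     1.    -0.004]
 [-0.001 -0.004 -1.   ]
 [-1.    -0.     0.001]]
dp [ 0.0375  0.0003 -0.0023]
```

>>> play_rows(
  angular=[
    [0,0,0],
    [0,0,0],
    [0,0,0],
    [0,0,0],
    [0,0,0],
    [0,0,0],
    [0,0,0],
    [0,0,0],
    [0,0,0],
    [0,0,0],
    [0,0,0],
    [0,0,0],
  ],
  dp=[
    [0.015,0,0],
    [0.027,0,0],
    [0.034,0,0],
    [0.038,0,0],
    [0.039,0,0],
    [0.039,0,0],
    [0.039,0,0],
    [0.039,0,0],
    [0.039,0,0],
    [0.02,0,0],
    [-0.03,0,0],
    [-0.09,0,0],
  ],
  jaw=[1,1,1,1,1,1,0.3,-0.5,-1,-1,-1,-1],
)

```text
time_s: 7.9
tcp_pos: [0.4908, 0.17, 0.2017]
tool_rot: [1.21, 1.209, -1.211]
wrist_force: [1.0, -0.8, 0.2]
width: 0.0853
```

```bash
python3 - <<'E'
from h import *
s,M=log()
cv2.imwrite("pics/t5.png",camera("top"));cv2.imwrite("pics/s5.png",camera("side"));cv2.imwrite("pics/w5.png",camera("wrist"))
im=cv2.imread("pics/s5.png");cv2.imwrite("pics/v5.png",np.hstack([cv2.resize(im[180:300,210:370],(400,300)),cv2.resize(cv2.imread("pics/w5.png"),(400,300))]))
E
```

```text
t 7.9 q [ 0.341  0.123 -0.771  1.804  0.09   1.251 -0.456] p [0.4908 0.17   0.2017] w 0.0853 F [ 1.  -0.8  0.2]
[[-0.001  1.    -0.001]
 [ 0.    -0.001 -1.   ]
 [-1.    -0.001 -0.   ]]
```

View pics/v5.png

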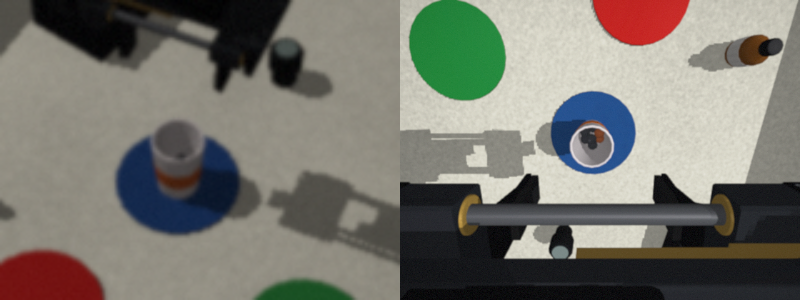

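The beaker stands upright in the middle of the blue mat, released, pebbles inside. Next I fit a kinematic model from the logged joints and poses, so that the inclined grasp and the pour can be checked for reach.

```bash
cat > kin.py <<'E'
import numpy as np,json,itertools
from scipy.optimize import least_squares
from scipy.spatial.transform import Rotation as R
L=[json.loads(l) for l in open("log.jsonl") if l.strip()]
D=[([1.216,.321,-.07,1.45,.023,1.371,-.057],[.234,-.606,.242],[2.02,.379,-2.021])]+L[1:]
LO=np.array([-2.86,-.3,-1.38,.06,-1.56,.09,-2.69]);HI=np.array([2.86,2.09,1.24,2.45,4.7,2.05,2.69])
def fk(q,p,s):
    M=np.eye(3);x=np.zeros(3);dz=[p[0],0,p[1],0,p[2],0,p[3]];ax="zyzyzyz"
    for i in range(7):
        M=M@R.from_euler(ax[i],s[i]*q[i]).as_matrix()
        if i==3: x=x-M@[p[4],0,0]
        if i==5: x=x+M@[p[5],0,0]
        x=x+M@[0,0,dz[i]]
        if i==2: x=x+M@[p[4],0,0]
    # tool x = flange z ; tool yaw p[6]
    return x,M@R.from_euler("z",p[6]).as_matrix()@np.array([[0,0,1],[0,1,0],[1,0,0]]).T*1.0
def fkt(q,p,s):
    x,M=fk(q,p,s);return x,M@np.diag([1,1,-1.])   # make right-handed
def res(p,s):
    r=[]
    for q,x,v in D:
        a,M=fkt(np.array(q),p,s);r+=list(a-x)+list(.3*(M-R.from_rotvec(v).as_matrix()).ravel())
    return np.array(r)
def fit():
    best=None
    for s in itertools.product([1,-1],repeat=4):
        S=[s[0],1,s[1],1,s[2],1,s[3]]
        for y in(0,1.57,3.14,-1.57):
            f=least_squares(res,[.33,.4,.4,.25,0,0,y],args=(S,))
            if best is None or f.cost<best[0]: best=(f.cost,f.x,S)
    return best
if __name__=="__main__":
    c,p,s=fit();print(c,p.round(4),s);print(np.abs(res(p,s)).max());json.dump([list(p),s],open("kin.json","w"))
E
python3 kin.py
```

```text
0.0006524874599313161 [-0.7469  0.5229  0.5246 -0.5844  0.0217  0.0629  1.5707] [-1, 1, -1, 1, -1, 1, -1]
0.019711458815104027
```

>>> play_rows(
  angular=[
    [0,-0.15,0],
    [0,-0.3,0],
    [0,-0.4,0],
    [0,-0.4,0],
    [0,-0.4,0],
  ],
  dp=[
    [-0.01,0,0],
    [-0.02,0,0],
    [-0.02,0,0],
    [-0.02,0,0],
    [-0.02,0,0],
  ],
  jaw=[-1,-1,-1,-1,-1],
)

```text
time_s: 8.68
tcp_pos: [0.4913, 0.1692, 0.2194]
tool_rot: [0.911, 0.91, -1.375]
wrist_force: [0.5, 0.5, -0.4]
width: 0.0873
```

```bash
python3 -c "
from h import *
log()"
```

```text
t 8.68 q [ 0.075  0.289 -0.795  1.677  0.498  1.552 -0.814] p [0.4913 0.1692 0.2194] w 0.0873 F [ 0.5  0.5 -0.4]
[[-0.002  1.    -0.002]
 [-0.389 -0.003 -0.921]
 [-0.921 -0.001  0.389]]
```

>>> play_rows(
  angular=[
    [0.15,-0.15,0],
    [0.3,-0.3,0],
    [0.4,-0.4,0],
    [0.4,-0.4,0],
    [0.4,-0.4,0],
  ],
  dp=[
    [0,0,0],
    [0,0,0],
    [0,0,0],
    [0,0,0],
    [0,0,0],
  ],
  jaw=[-1,-1,-1,-1,-1],
)

```text
time_s: 9.3
tcp_pos: [0.4917, 0.1689, 0.2202]
tool_rot: [0.884, 0.336, -1.695]
wrist_force: [0.6, 0.7, 0.5]
width: 0.0871
```

```bash
python3 -c "
from h import *
log()"; python3 kin.py; python3 - <<'E'
from kin import *
p,s=json.load(open("kin.json"))
for q,x,v in D:
    a,M=fkt(np.array(q),p,s);print((a-x).round(4),R.from_matrix(M.T@R.from_rotvec(v).as_matrix()).magnitude().round(4))
E
```

```text
t 9.3 q [-0.219  0.523 -0.667  1.536  0.716  1.899 -1.377] p [0.4917 0.1689 0.2202] w 0.0871 F [0.6 0.7 0.5]
[[-0.08   0.921 -0.38 ]
 [-0.707 -0.321 -0.63 ]
 [-0.703  0.218  0.677]]
0.000781886220414626 [0.1841 0.5236 0.4761 0.3585 0.0123 0.0056 1.5707] [-1, 1, -1, 1, -1, 1, -1]
0.019297285779210555Traceback (most recent call last):
  File "<stdin>", line 4, in <module>
AttributeError: 'float' object has no attribute 'round'
```

```bash
cat > kin.py <<'E'
import numpy as np,json
from scipy.optimize import least_squares
from scipy.spatial.transform import Rotation as R
S=[-1,1,-1,1,-1,1,-1];AX="zyzyzyz"
LO=np.array([-2.86,-.3,-1.38,.06,-1.56,.09,-2.69]);HI=np.array([2.86,2.09,1.24,2.45,4.7,2.05,2.69])
P0=np.zeros((8,3));P0[:,2]=[.3,0,.5,0,.5,0,.3,0];T=np.array([[0,-1,0],[0,0,-1.],[1,0,0]])
def fk(q,p):
    p=np.reshape(p,(8,3));M=np.eye(3);x=p[0]
    for i in range(7):
        M=M@R.from_euler(AX[i],S[i]*q[i]).as_matrix();x=x+M@p[i+1] if i else x+M@p[1]
    return x,M
def data():
    L=[json.loads(l) for l in open("log.jsonl") if l.strip()]
    return [([1.216,.321,-.07,1.45,.023,1.371,-.057],[.234,-.606,.242],[2.02,.379,-2.021])]+L[1:]
def fit():
    D=data()
    # flange->tool constant rotation from data
    C=R.from_matrix([fk(q,P0.ravel())[1].T@R.from_rotvec(v).as_matrix() for q,x,v in D]);Cm=C.mean()
    print("rot spread",(Cm.inv()*C).magnitude().max());print(Cm.as_matrix().round(2))
    G=np.zeros((8,3));G[0,2]=.3;G[3,2]=.5;G[5,2]=.45;G[7,2]=.3
    f=least_squares(lambda p:np.r_[np.concatenate([fk(q,p)[0]-x for q,x,v in D]),.003*(p-G.ravel())],G.ravel())
    e=[np.linalg.norm(fk(q,f.x)[0]-x) for q,x,v in D];print("err",np.round(e,4));print(f.x.reshape(8,3).round(3))
    json.dump([list(f.x),Cm.as_matrix().tolist()],open("kin.json","w"));return f.x,Cm.as_matrix()
def ik(pos,Rt,q0,p,C,wq=.01):
    def r(q):
        x,M=fk(q,p);return np.r_[(x-pos)*10,R.from_matrix(Rt.T@M@C).as_rotvec()*2,wq*(q-q0)]
    f=least_squares(r,np.clip(q0,LO+.02,HI-.02),bounds=(LO+.01,HI-.01));x,M=fk(f.x,p)
    return f.x,np.linalg.norm(x-pos),R.from_matrix(Rt.T@M@C).magnitude()
if __name__=="__main__": fit()
E
python3 kin.py
```

```text
rot spread 0.0019073490791059018
[[ 0. -1. -0.]
 [ 0.  0. -1.]
 [ 1.  0.  0.]]
err [0. 0. 0. 0. 0. 0. 0. 0.]
[[ 0.     0.     0.275]
 [ 0.    -0.008 -0.025]
 [-0.001 -0.008 -0.016]
 [ 0.    -0.006  0.484]
 [ 0.001 -0.006  0.032]
 [-0.001 -0.     0.482]
 [ 0.    -0.     0.025]
 [ 0.     0.     0.325]]
```

```bash
cat > plan.py <<'E'
from kin import *
import sys,warnings;warnings.filterwarnings("ignore")
p,C=json.load(open("kin.json"));p=np.array(p);C=np.array(C);q0=np.array(data()[-1][0])
u=np.array([0,0,1.]);MAT=np.array([.492,.171,.038]);DISH=np.array([.433,-.255]);EYE=np.array([.441,-.001])
def box(x0,x1,y,z0,z1): return np.array([(a,b,c) for a in np.linspace(x0,x1,4) for b in np.linspace(-y,y,7) for c in np.linspace(z0,z1,4)])
G=np.vstack([box(-.20,-.051,.095,-.0375,.0375),box(-.051,.019,.045,-.011,.011),box(-.17,-.10,.025,-.11,-.04)])
def grasp(psi,th,fl):
    h=np.array([np.cos(psi),np.sin(psi),0]);x=h*np.cos(th)-u*np.sin(th);y=fl*np.cross(u,h);return h,np.c_[x,y,np.cross(x,y)]
def clear(pos,M):
    P=pos+G@M.T;d=np.linalg.norm(P[:,:2]-DISH,axis=1);e=np.linalg.norm(P[:,:2]-EYE,axis=1)
    return min((P[:,2]-np.where(d<.075,.055,0)-np.where(e<.03,.052,0)).min(),9)
def rim(a,z,off=.012):
    ah=a[:2]/np.linalg.norm(a[:2]);return np.r_[DISH-off*ah,z]
def mar(q): return np.minimum(q-LO,HI-q).min()
if __name__=="__main__":
    out=[]
    for psi in np.arange(-180,180,20):
      for th in(35,50):
        for fl in(1,-1):
            h,M=grasp(np.radians(psi),np.radians(th),fl);cg=clear(MAT,M)
            if cg<.012: continue
            q,e,r=ik(MAT,M,q0,p,C)
            if e>.002 or r>.02: continue
            for sg in(1,-1):
              for de in np.arange(-180,180,40):
                W=R.from_rotvec(u*np.radians(de))*R.from_rotvec(h*sg*2.1);Mp=W.as_matrix()@M;a=W.apply(u)
                for z in(.12,.145):
                    pos=rim(a,z)-a*.041;c=clear(pos,Mp)
                    if c<.012: continue
                    qp,e,r=ik(pos,Mp,q,p,C)
                    if e<.002 and r<.02:
                        out.append((min(mar(q),mar(qp))*2-.1*np.abs(qp-q).max()-.1*np.abs(q-q0).max(),psi,th,fl,sg,de,z,round(cg,3),round(c,3),q.round(2),qp.round(2)))
                    break
    out.sort(key=lambda t:-t[0]);print(len(out))
    for o in out[:14]: print(*[v if not isinstance(v,np.ndarray) else v.tolist() for v in o])
E
time timeout 560 python3 plan.py
```

```text
0
real	0m11.684s
user	0m11.478s
sys	0m0.187s
```

```bash
cat > plan2.py <<'E'
from plan import *
rng=np.random.default_rng(0)
n=0
for psi in np.arange(-180,180,20):
  for th in(35,50,60):
    for fl in(1,-1):
        h,M=grasp(np.radians(psi),np.radians(th),fl);cg=clear(MAT,M)
        best=None
        for sd in [q0]+[rng.uniform(LO,HI) for _ in range(4)]:
            q,e,r=ik(MAT,M,sd,p,C,.001)
            if e<.002 and r<.02 and (best is None or mar(q)>mar(best)): best=q
        if best is not None: print(psi,th,fl,round(cg,3),best.round(2),round(mar(best),2))
E
time timeout 560 python3 plan2.py
```

```text
-180 35 1 0.005 [-0.07  0.95 -0.3   1.24 -0.06  1.89 -1.93] 0.16
-180 35 -1 0.018 [-0.02  0.97 -0.38  1.24 -0.02  1.89  1.17] 0.16
-180 50 1 0.016 [ 0.06  0.8  -0.49  1.42  0.08  1.65 -2.01] 0.4
-180 50 -1 0.016 [-0.84  0.94  0.9   1.46 -0.65  1.8   1.76] 0.25
-180 60 1 0.016 [ 0.08  0.67 -0.5   1.56  0.11  1.48 -2.01] 0.57
-180 60 -1 0.016 [ 0.17  0.71 -0.64  1.55  0.18  1.49  1.06] 0.56
-160 35 1 0.005 [-0.26  0.96 -0.19  1.21  0.08  1.95 -1.68] 0.1
-160 35 -1 0.018 [-0.48  0.96  0.19  1.22 -0.12  1.94  1.64] 0.11
-160 50 1 0.016 [-0.69  0.8   0.47  1.43 -0.25  1.69 -1.39] 0.36
-160 50 -1 0.016 [-0.39  0.75  0.02  1.41 -0.03  1.68  1.56] 0.37
-160 60 1 0.016 [ 0.02  0.7  -0.56  1.53  0.26  1.54 -1.82] 0.51
-160 60 -1 0.016 [-0.59  0.64  0.3   1.56 -0.15  1.5   1.67] 0.55
-140 35 1 0.005 [-0.53  0.93  0.06  1.26  0.14  1.9  -1.37] 0.15
-140 35 -1 0.018 [-0.09  1.05 -0.7   1.23  0.54  2.04  1.42] 0.01
-140 50 1 0.016 [-0.09  0.82 -0.58  1.43  0.43  1.74 -1.63] 0.31
-140 50 -1 0.016 [-0.15  0.79 -0.48  1.43  0.38  1.72  1.55] 0.33
-140 60 1 0.016 [-0.08  0.67 -0.52  1.56  0.37  1.54 -
[... 4305 characters left out ...]
61  1.  ] 0.44
140 50 1 0.016 [ 0.22  0.65 -0.4   1.64 -0.28  1.38 -2.31] 0.38
140 50 -1 0.016 [ 0.27  0.67 -0.46  1.63 -0.24  1.38  0.81] 0.67
140 60 1 0.016 [ 0.18  0.54 -0.39  1.72 -0.21  1.26 -2.36] 0.33
140 60 -1 0.016 [-0.41  0.52  0.34  1.75 -0.54  1.34  1.04] 0.7
160 35 1 0.005 [ 0.16  0.92 -0.45  1.34 -0.16  1.75 -2.16] 0.3
160 35 -1 0.018 [ 0.55  1.36 -1.31  1.33  0.45  1.85  0.46] 0.07
160 50 1 0.016 [ 0.15  0.74 -0.45  1.51 -0.09  1.53 -2.17] 0.52
160 50 -1 0.016 [ 0.54  1.05 -1.13  1.49  0.37  1.6   0.59] 0.25
160 60 1 0.016 [ 0.13  0.62 -0.45  1.62 -0.05  1.38 -2.2 ] 0.49
160 60 -1 0.016 [ 0.09  0.6  -0.39  1.62 -0.09  1.38  0.97] 0.67
real	2m52.047s
user	2m50.516s
sys	0m0.162s
```

```bash
cat > plan3.py <<'E'
from plan import *
import time;rng=np.random.default_rng(1);t0=time.time();out=[];nc=0
combos=[(th,de,sp,fl) for th in(35,50) for de in range(-180,180,30) for sp in range(-180,180,30) for fl in(1,-1)]
rng.shuffle(combos)
S0=[np.array(v) for v in([-.65,.78,-.12,1.53,.59,1.69,.4],[.17,.53,-.21,1.8,-.53,1.24,.4])]
for th,de,sp,fl in combos:
    if time.time()-t0>500: print("timeout");break
    _,M=grasp(np.radians(sp),np.radians(th),fl)
    W=R.from_rotvec(u*np.radians(de))*R.from_rotvec([0,2.1,0]);Mp=W.as_matrix()@M;a=W.apply(u)
    for z in(.125,.145,.165):
        pos=rim(a,z)-a*.041;c=clear(pos,Mp)
        if c>.012: break
    else: continue
    nc+=1;best=None
    for sd in S0+[rng.uniform(LO,HI)]:
        q,e,r=ik(pos,Mp,sd,p,C,.001)
        if e<.002 and r<.02 and (best is None or mar(q)>mar(best)): best=q
    if best is not None: out.append((round(mar(best),2),th,de,sp,fl,z,round(c,3),Mp[:,0].round(2).tolist(),best.round(2).tolist()))
out.sort(key=lambda t:-t[0]);print(len(out),nc)
for o in out[:25]: print(*o)
E
timeout 570 python3 plan3.py
```

```text
134 240
0.55 35 90 30 -1 0.125 0.048 [-0.41, -0.85, -0.32] [-0.36, 0.58, 0.39, 1.9, 0.86, 1.48, -0.4]
0.55 35 30 -30 -1 0.125 0.048 [-0.53, -0.78, -0.32] [-0.57, 0.65, 0.65, 1.9, 0.64, 1.48, -1.29]
0.54 50 -90 60 -1 0.165 0.029 [0.56, 0.82, 0.11] [1.75, 0.94, -0.8, 1.91, -0.82, 1.49, -1.45]
0.54 35 60 0 -1 0.125 0.073 [-0.45, -0.79, -0.42] [-0.23, 0.49, 0.26, 1.91, 0.82, 1.51, -0.88]
0.49 50 60 0 -1 0.145 0.019 [-0.49, -0.85, -0.17] [-0.49, 0.69, 0.53, 1.89, 0.81, 1.56, -0.88]
0.49 35 120 60 -1 0.145 0.018 [-0.26, -0.96, -0.06] [-0.42, 0.67, 0.34, 1.96, 1.08, 1.56, -0.15]
0.49 35 -120 0 1 0.125 0.073 [0.45, 0.79, -0.42] [0.91, 0.49, 0.08, 1.9, -0.98, 1.56, 0.92]
0.48 35 60 0 1 0.125 0.073 [-0.45, -0.79, -0.42] [-0.05, 0.48, 0.05, 1.91, 0.88, 1.57, 2.21]
0.48 50 90 30 -1 0.165 0.031 [-0.32, -0.94, -0.09] [-0.44, 0.62, 0.39, 1.97, 1.03, 1.56, -0.5]
0.45 35 -150 -30 1 0.125 0.048 [0.53, 0.78, -0.32] [0.93, 0.56, 0.1, 1.88, -1.09, 1.6, 0.48]
0.42 50 30 -30 -1 0.165 0.031 [-0.66, -0.75, -0.09] [-0.62, 0.86, 0.78, 1.79, 0.59, 1.63, -1.19]
0.41 35 -120 0 -1 0.125 0.073 [0.45, 0.79, -0.42] [
[... 564 characters left out ...]
03, 0.66, -0.02, 1.86, -1.06, 1.7, 1.02]
0.34 35 30 -60 1 0.145 0.018 [-0.25, -0.97, -0.06] [-0.19, 0.57, 0.01, 2.11, 1.15, 1.7, 1.15]
0.34 35 30 0 -1 0.125 0.073 [-0.79, -0.45, -0.42] [-0.31, 0.74, 0.62, 1.63, 0.38, 1.71, -0.82]
0.34 50 60 -30 1 0.125 0.035 [-0.19, -0.98, -0.09] [-0.17, 0.58, 0.02, 2.11, 1.21, 1.62, 1.54]
0.33 35 30 -60 -1 0.145 0.018 [-0.25, -0.97, -0.06] [-0.49, 0.59, 0.35, 2.12, 1.05, 1.56, -1.93]
0.33 50 60 0 1 0.125 0.062 [-0.49, -0.85, -0.17] [-0.11, 0.65, 0.07, 1.87, 0.97, 1.72, 2.1]
0.32 50 60 -30 -1 0.165 0.031 [-0.19, -0.98, -0.09] [-0.31, 0.5, 0.18, 2.13, 1.18, 1.59, -1.5]
0.32 35 -90 60 1 0.145 0.018 [0.71, 0.7, -0.06] [1.13, 0.57, -0.0, 2.09, -1.24, 1.67, 1.96]
```

```bash
cat > seg.py <<'E'
from plan import *
from plant import get_state
def cur():
    s=get_state();return np.array(s["tcp_pos"]),R.from_rotvec(s["tool_rot"]).as_matrix(),np.array(s["q"])
def rel(pos,M,pt,Mt,neg=False):
    v=R.from_matrix(M.T@Mt).as_rotvec()
    if neg and v[0]>0: v=v*(1-2*np.pi/np.linalg.norm(v))
    return M.T@(pt-pos),v
PSI,TH=np.radians(-100),np.radians(35);hG,MG=grasp(PSI,TH,-1)
aP=None
_,m=grasp(0,TH,-1);WP=R.from_euler("z",np.radians(60))*R.from_rotvec([0,2.1,0]);MP=WP.as_matrix()@m;aP=WP.apply(u)
PRE=MAT-.11*MG[:,0]
E
python3 - <<'E'
from seg import *
pos,M,q=cur();d,v=rel(pos,M,PRE,MG,True);print("pre",PRE.round(3),"dp",d.round(3),"rv",v.round(3))
# check path by warm IK
for k in np.linspace(0,1,9)[1:]:
    q,e,r=ik(pos+k*(PRE-pos),M@R.from_rotvec(k*v).as_matrix(),q,p,C,.003);print(round(k,2),q.round(2),round(e,4),round(r,3),round(mar(q),2))
q,e,r=ik(MAT,MG,q,p,C,.003);print("grasp",q.round(2),e,r)
qa=q;v=R.from_matrix(MG.T@MP).as_rotvec();print("rv pour",v.round(3),v*(1-2*np.pi/np.linalg.norm(v)))
E
```

```text
pre [0.508 0.26  0.101] dp [ 0.018 -0.041 -0.144] rv [-3.399  0.036 -0.3  ]
0.12 [-0.18  0.59 -0.73  1.5   0.73  1.93 -0.99] 0.0 0.0 0.12
0.25 [-0.16  0.67 -0.8   1.46  0.75  1.97 -0.62] 0.0 0.0 0.08
0.38 [-0.15  0.76 -0.86  1.42  0.79  2.03 -0.24] 0.0 0.0 0.02
0.5 [-0.21  0.79 -0.8   1.38  0.78  2.04  0.18] 0.0 0.0 0.01
0.62 [-0.29  0.82 -0.71  1.34  0.76  2.04  0.61] 0.0 0.0 0.01
0.75 [-0.36  0.85 -0.65  1.32  0.76  2.04  1.04] 0.0 0.0 0.01
0.88 [-0.4   0.88 -0.63  1.3   0.78  2.04  1.45] 0.0 0.0 0.01
1.0 [-0.41  0.92 -0.65  1.29  0.82  2.04  1.85] 0.0 0.0 0.01
grasp [-0.29  0.88 -0.63  1.52  0.84  1.87  1.81] 9.510387478562096e-08 8.693463250611496e-07
rv pour [-2.923 -0.449  0.264] [ 3.26322844  0.50114254 -0.29471281]
```

```bash
cat > try.py <<'E'
import seg;from seg import *
pos,M,q00=cur()
for th in(40,45):
  for psi in(-60,-70,-80,-90):
    _,MG=grasp(np.radians(psi),np.radians(th),-1);PRE=MAT+[0,0,.10];q=q00
    d,v=rel(pos,M,PRE,MG,True);ms=[]
    for k in np.linspace(0,1,9)[1:]:
        q,e,r=ik(pos+k*(PRE-pos),M@R.from_rotvec(k*v).as_matrix(),q,p,C,.003);ms.append((mar(q),e))
    qg,e,r=ik(MAT,MG,q,p,C,.003)
    for de in(40,60,80):
        _,m=grasp(0,np.radians(th),-1);W=R.from_euler("z",np.radians(de))*R.from_rotvec([0,2.1,0]);MP=W.as_matrix()@m;a=W.apply(u)
        for z in(.125,.135,.145):
            P1=rim(a,z)-a*.041;c=clear(P1,MP)
            if c>.02: break
        UP=MAT+[0,0,.2];P0=np.r_[P1[:2],.24];vp=R.from_matrix(MG.T@MP).as_rotvec()
        if vp[0]<0: vp=vp*(1-2*np.pi/np.linalg.norm(vp)) # want q7 down = +x turn
        qq=qg;mp=[]
        for A,B,k0,k1 in((MAT,UP,0,0),(UP,P0,0,.35),(P0,P1,.35,1)):
            for k in np.linspace(0,1,6)[1:]:
                qq,e,r=ik(A+k*(B-A),MG@R.from_rotvec((k0+k*(k1-k0))*vp).as_matrix(),qq,p,C,.003);mp.append((mar(qq),e))
        print(th,psi,"pre",min(m[0] for m in ms).round(2),max(m[1] for m in ms).round(4),"grasp",qg.round(2),"de",de,"z",z,round(c,3),"path",min(m[0] for m in mp).round(2),max(m[1] for m in mp).round(4),vp.round(2),qq.round(2))
E
python3 try.py
```

```text
40 -60 pre 0.01 0.0 grasp [-0.09  0.74 -0.97  1.96  1.26  1.65  2.03] de 40 z 0.125 0.065 path 0.01 0.0076 [ 3.02  2.23 -0.54] [ 0.13  0.66 -0.08  1.68  0.77  1.85 -1.05]
40 -60 pre 0.01 0.0 grasp [-0.09  0.74 -0.97  1.96  1.26  1.65  2.03] de 60 z 0.125 0.065 path 0.01 0.0116 [ 3.21  1.63 -0.57] [ 0.52  0.65 -0.66  1.87  1.15  1.89 -1.11]
40 -60 pre 0.01 0.0 grasp [-0.09  0.74 -0.97  1.96  1.26  1.65  2.03] de 80 z 0.125 0.065 path 0.01 0.0116 [ 3.27  1.05 -0.59] [ 0.89  0.8  -1.15  2.09  1.56  2.02 -1.06]
40 -70 pre 0.01 0.0 grasp [-0.04  0.87 -1.04  1.85  1.24  1.8   1.94] de 40 z 0.125 0.065 path 0.01 0.0 [ 3.13  1.93 -0.56] [ 0.19  0.66 -0.15  1.68  0.8   1.87 -1.08]
40 -70 pre 0.01 0.0 grasp [-0.04  0.87 -1.04  1.85  1.24  1.8   1.94] de 60 z 0.125 0.065 path 0.01 0.0 [ 3.25  1.34 -0.58] [ 0.58  0.68 -0.74  1.87  1.19  1.93 -1.13]
40 -70 pre 0.01 0.0 grasp [-0.04  0.87 -1.04  1.85  1.24  1.8   1.94] de 80 z 0.125 0.065 path 0.01 0.0 [ 3.26  0.77 -0.58] [ 0.61  0.55 -0.79  2.09  1.37  1.75 -1.05]
40 -80 pre 0.01 0.0 grasp [-0.02  0.96 -1.08  1.74  1.21  1.91  1.85] de 40 z 0.125
[... 2258 characters left out ...]
.68  1.86  1.21  1.98 -1.16]
45 -80 pre 0.06 0.0 grasp [ 0.05  0.95 -1.15  1.77  1.21  1.87  1.86] de 80 z 0.125 0.032 path 0.01 0.0 [ 3.16  0.5  -0.86] [ 0.55  0.61 -0.75  2.09  1.42  1.83 -1.1 ]
45 -90 pre 0.03 0.0 grasp [ 0.05  1.   -1.14  1.68  1.14  1.92  1.77] de 40 z 0.125 0.032 path 0.01 0.0 [ 3.19  1.34 -0.86] [ 0.26  0.73 -0.26  1.66  0.87  1.97 -1.13]
45 -90 pre 0.03 0.0 grasp [ 0.05  1.   -1.14  1.68  1.14  1.92  1.77] de 60 z 0.125 0.032 path 0.01 0.0 [ 3.2   0.77 -0.87] [ 0.42  0.67 -0.55  1.87  1.16  1.92 -1.13]
45 -90 pre 0.03 0.0 grasp [ 0.05  1.   -1.14  1.68  1.14  1.92  1.77] de 80 z 0.125 0.032 path 0.01 0.0 [ 3.11  0.24 -0.84] [ 0.48  0.58 -0.67  2.09  1.38  1.78 -1.1 ]
```

```bash
cat > try2.py <<'E'
from seg import *
pos,M,q00=cur();out=[]
for th in(35,42,50):
  for psi in(90,110,130,150):
    _,MG=grasp(np.radians(psi),np.radians(th),-1);PRE=MAT+[0,0,.10];q=q00
    d,v=rel(pos,M,PRE,MG);ms=[]
    for k in np.linspace(0,1,7)[1:]:
        q,e,r=ik(pos+k*(PRE-pos),M@R.from_rotvec(k*v).as_matrix(),q,p,C,.003);ms.append((mar(q),e))
    qg,e,r=ik(MAT,MG,q,p,C,.003);ms.append((mar(qg),e))
    for de in(-150,-130,-110,-90):
      for sp in(0,30,60):
        _,m=grasp(np.radians(sp),np.radians(th),-1);W=R.from_euler("z",np.radians(de))*R.from_rotvec([0,2.1,0]);MP=W.as_matrix()@m;a=W.apply(u)
        for z in(.125,.14,.16):
            P1=rim(a,z)-a*.041;c=clear(P1,MP)
            if c>.02: break
        else: continue
        UP=MAT+[0,0,.2];P0=np.r_[P1[:2],.24];vp=R.from_matrix(MG.T@MP).as_rotvec()
        if vp[0]<0: vp=vp*(1-2*np.pi/np.linalg.norm(vp))
        if np.linalg.norm(vp)>4: continue
        qq=qg;mp=[]
        for A,B,k0,k1 in((MAT,UP,0,0),(UP,P0,0,.35),(P0,P1,.35,1)):
            for k in np.linspace(0,1,5)[1:]:
                qq,e,r=ik(A+k*(B-A),MG@R.from_rotvec((k0+k*(k1-k0))*vp).as_matrix(),qq,p,C,.003);mp.append((mar(qq),e))
        out.append((min(x[0] for x in ms+mp).round(2),max(x[1] for x in ms+mp).round(4),min(x[0] for x in ms).round(2),th,psi,de,sp,z,round(c,3),vp.round(2),qg.round(2),qq.round(2)))
out.sort(key=lambda t:-t[0])
for o in out[:12]: print(*o)
E
timeout 570 python3 try2.py
```

```text
0.15 0.0 0.35 35 90 -90 0 0.125 0.073 [ 3.13 -0.   -0.28] [ 0.65  0.55 -0.54  2.05 -0.83  0.99  0.77] [ 0.7   0.67  0.2   1.61 -0.74  1.88 -2.06]
0.14 0.0 0.35 35 90 -110 0 0.125 0.073 [ 3.26  0.5  -0.29] [ 0.65  0.55 -0.54  2.05 -0.83  0.99  0.77] [ 0.78  0.55  0.19  1.8  -0.92  1.7  -2.16]
0.14 0.0 0.35 35 90 -110 30 0.125 0.048 [ 2.84  1.12 -0.14] [ 0.65  0.55 -0.54  2.05 -0.83  0.99  0.77] [ 0.98  0.42  0.1   2.1  -1.19  1.48 -1.68]
0.13 0.0 0.35 35 90 -90 30 0.125 0.048 [ 2.8   0.65 -0.25] [ 0.65  0.55 -0.54  2.05 -0.83  0.99  0.77] [ 0.89  0.56  0.13  1.88 -0.98  1.7  -1.65]
0.12 0.0 0.35 35 90 -130 0 0.125 0.073 [ 3.31  1.05 -0.3 ] [ 0.65  0.55 -0.54  2.05 -0.83  0.99  0.77] [ 0.86  0.42  0.16  2.   -1.1   1.49 -2.23]
0.12 0.0 0.36 42 90 -110 30 0.125 0.026 [ 2.8   1.12 -0.48] [ 0.63  0.48 -0.57  2.06 -0.75  0.93  0.65] [ 0.99  0.53  0.1   2.05 -1.2   1.6  -1.63]
0.1 0.0 0.35 35 90 -130 30 0.125 0.048 [ 2.8   1.61 -0.  ] [ 0.65  0.55 -0.54  2.05 -0.83  0.99  0.77] [ 1.07  0.28  0.01  2.33 -1.46  1.26 -1.66]
0.1 0.0 0.35 35 90 -90 60 0.16 0.033 [ 2.35  1.18 -0.21] [ 0.65  0.55 -0.54  2.05 -0.83  0.99  0.77] [ 1.08  0.54  0.05  2.1  -1.26  1.7  -1.2 ]
0.1 0.0 0.36 42 90 -130 30 0.125 0.026 [ 2.78  1.61 -0.35] [ 0.63  0.48 -0.57  2.06 -0.75  0.93  0.65] [ 1.08  0.4   0.02  2.28 -1.46  1.39 -1.58]
0.1 0.0 0.36 42 90 -90 30 0.125 0.026 [ 2.75  0.65 -0.59] [ 0.63  0.48 -0.57  2.06 -0.75  0.93  0.65] [ 0.9   0.65  0.13  1.82 -0.99  1.8  -1.62]
0.1 0.0 0.37 50 90 -130 30 0.16 0.026 [ 2.7   1.61 -0.73] [ 0.6   0.41 -0.6   2.06 -0.64  0.87  0.48] [ 1.11  0.45  0.01  2.23 -1.45  1.53 -1.59]
0.1 0.0 0.37 50 90 -110 60 0.16 0.024 [ 2.23  1.58 -0.59] [ 0.6   0.41 -0.6   2.06 -0.64  0.87  0.48] [ 1.17  0.64 -0.04  2.17 -1.42  1.71 -1.06]
```

Grasp plan: heading +y, tool inclined 35° below level. The pour is then essentially a half roll about the tool's x axis over the dish.

```bash
sed -i 's/radians(-100),np.radians(35)/radians(90),np.radians(35)/; s/np.radians(60))\*R/np.radians(-100))*R/; s/^PRE=.*/PRE=MAT+[0,0,.10]/' seg.py; python3 - <<'E'
from seg import *
pos,M,q=cur();d,v=rel(pos,M,PRE,MG);print(pos.round(4),"dp",d.round(3),"rv",v.round(3),np.linalg.norm(v)/.187,MG.round(3).tolist())
E
```

```text
[0.4917 0.1689 0.2202] dp [ 0.056 -0.018 -0.057] rv [-0.355  1.737 -0.285] 9.60450135590614 [[0.0, 1.0, -0.0], [0.819, -0.0, -0.574], [-0.574, -0.0, -0.819]]
```

>>> play_rows(
  angular=[
    [-0.018,0.087,-0.014],
    [-0.053,0.261,-0.043],
    [-0.089,0.434,-0.071],
    [-0.124,0.608,-0.1],
    [-0.16,0.782,-0.128],
    [-0.195,0.955,-0.157],
    [-0.231,1.129,-0.185],
    [-0.266,1.303,-0.214],
    [-0.302,1.476,-0.242],
    [-0.337,1.65,-0.271],
    [-0.355,1.737,-0.285],
    [-0.355,1.737,-0.285],
  ],
  dp=[
    [0,0,0],
    [0,0,0],
    [0.005,-0.002,-0.005],
    [0.012,-0.004,-0.012],
    [0.019,-0.006,-0.019],
    [0.026,-0.008,-0.026],
    [0.033,-0.01,-0.033],
    [0.04,-0.012,-0.04],
    [0.046,-0.014,-0.047],
    [0.052,-0.016,-0.053],
    [0.056,-0.018,-0.057],
    [0.056,-0.018,-0.057],
  ],
  jaw=[-1,-1,-1,-1,-1,-1,-1,-1,-1,-1,-1,-1],
)

```text
time_s: 10.8
tcp_pos: [0.4925, 0.1691, 0.137]
tool_rot: [1.876, 1.866, -0.596]
wrist_force: [-0.8, 0.4, -0.4]
width: 0.0874
```

```bash
python3 - <<'E'
from h import *
log()
from seg import *
pos,M,q=cur();d,v=rel(pos,M,MAT,MG);print("dp",d.round(4),"rv",v.round(3))
im=camera("wrist");cv2.imwrite("pics/v6.png",np.hstack([cv2.resize(im,(400,300)),cv2.resize(camera("side")[130:340,150:430],(400,300))]))
E
```

```text
t 10.8 q [ 0.77   0.376 -0.659  2.026 -0.817  1.129  0.609] p [0.4925 0.1691 0.137 ] w 0.0874 F [-0.8  0.4 -0.4]
[[ 0.004  1.    -0.003]
 [ 0.817 -0.005 -0.577]
 [-0.577 -0.    -0.817]]
dp [ 0.0587 -0.0005  0.0798] rv [-0.003  0.004 -0.004]
```

View pics/v6.png

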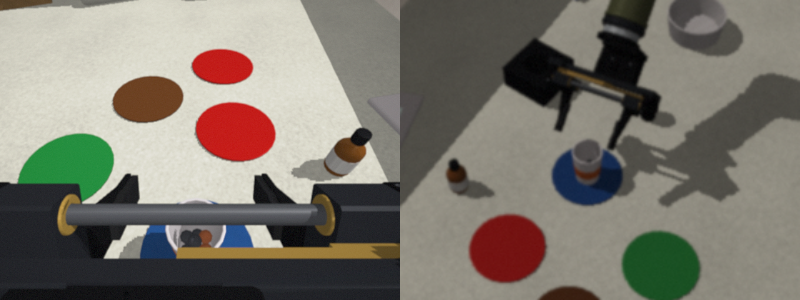

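The wrist view shows the beaker centred at column 195 between the fingers (120 to 265), pebbles inside. I check the predicted rim pixel, then descend.

```bash
python3 - <<'E'
from h import *
a=np.linspace(0,6.28,13)[:-1];P=np.c_[.492+.027*np.cos(a),.172+.027*np.sin(a),.079+0*a]
im=camera("wrist")
w=cv2.inRange(im,(150,150,150),(255,255,255));print((proj("wrist",P)/1.4).round(0).tolist())
print("rim far edge: white cols/rows /1.4",[ (r,np.flatnonzero(w[r,225:330]).min()+225,np.flatnonzero(w[r,225:330]).max()+225) for r in(290,300,310) if w[r,225:330].any()])
E
```

```text
[[224.0, 229.0], [219.0, 215.0], [208.0, 205.0], [194.0, 201.0], [180.0, 205.0], [169.0, 215.0], [164.0, 229.0], [167.0, 245.0], [178.0, 257.0], [194.0, 262.0], [210.0, 258.0], [221.0, 245.0]]
rim far edge: white cols/rows /1.4 []
```

```bash
python3 - <<'E'
from h import *
im=cv2.imread("pics/t5.png");print(circ("top",cont(cv2.inRange(im,(110,110,110),(255,255,255)),(255,200,300,240)),.079) if 1 else 0)
im=cv2.imread("pics/s5.png")[180:300,210:370]
E
```

```text
[0.5481 0.1069 0.0092 0.0136]
```

>>> play_rows(
  angular=[
    [0,0,0],
    [0,0,0],
    [0,0,0],
    [0,0,0],
    [0,0,0],
    [0,0,0],
    [0,0,0],
    [0,0,0],
    [0,0,0],
    [0,0,0],
    [0,0,0],
    [0,0,0],
  ],
  dp=[
    [0.01,0,0.014],
    [0.024,0,0.034],
    [0.038,0,0.053],
    [0.049,0,0.069],
    [0.056,0,0.078],
    [0.059,0,0.081],
    [0.059,0,0.081],
    [0.059,0,0.081],
    [0.059,0,0.081],
    [0.059,0,0.081],
    [0.059,0,0.081],
    [0.059,0,0.081],
  ],
  jaw=[-1,-1,-1,-1,-1,-1,-1,0,0.5,1,1,1],
)

```text
time_s: 12.45
tcp_pos: [0.4921, 0.1735, 0.0377]
tool_rot: [1.871, 1.871, -0.592]
wrist_force: [0.2, -0.2, 0.2]
width: 0.0468
```

>>> play_rows(
  angular=[
    [0,0,0],
    [0,0,0],
    [0,0,0],
    [0,0,0],
  ],
  dp=[
    [0,0,0],
    [0,0,0],
    [0,0,0],
    [0,0,0],
  ],
  jaw=[1,1,1,1],
)

```text
time_s: 12.95
tcp_pos: [0.492, 0.1735, 0.0376]
tool_rot: [1.871, 1.871, -0.593]
wrist_force: [-0.5, -0.4, 1.5]
width: 0.0469
```

```bash
python3 - <<'E'
from h import *
log()
from seg import *
pos,M,q=cur();a=aP;P1=rim(aP,.135)-aP*.041;P0=np.r_[P1[:2],.23];UP=pos+[0,0,.16]
print("aP",aP.round(2),"P1",P1.round(3),"clear",clear(P1,MP))
vp=R.from_matrix(M.T@MP).as_rotvec()
if vp[0]<0: vp=vp*(1-2*np.pi/np.linalg.norm(vp))
print("vp",vp.round(3));qq=q
for A,B,k0,k1 in((pos,UP,0,0),(UP,P0,0,.3),(P0,P1,.3,1)):
    print("leg dp (tool axes now)",(M.T@(B-pos)).round(4))
    for k in np.linspace(0,1,5)[1:]:
        qq,e,r=ik(A+k*(B-A),M@R.from_rotvec((k0+k*(k1-k0))*vp).as_matrix(),qq,p,C,.003);print(qq.round(2),round(mar(qq),2),round(e,4))
E
```

```text
t 12.95 q [ 0.722  0.577 -0.621  2.045 -0.785  0.962  0.732] p [0.492  0.1735 0.0376] w 0.0469 F [-0.5 -0.4  1.5]
[[-0.     1.    -0.   ]
 [ 0.818  0.    -0.575]
 [-0.575 -0.    -0.818]]
aP [-0.15 -0.85 -0.5 ] P1 [ 0.441 -0.208  0.156] clear 0.08277029944039946
vp [ 3.206  0.244 -0.293]
leg dp (tool axes now) [-0.0921 -0.     -0.1309]
[ 0.74  0.49 -0.64  2.04 -0.8   1.03  0.68] 0.41 0.0
[ 0.75  0.41 -0.65  2.03 -0.81  1.09  0.63] 0.42 0.0
[ 0.77  0.34 -0.67  2.02 -0.83  1.16  0.58] 0.43 0.0
[ 0.78  0.27 -0.67  1.99 -0.84  1.23  0.53] 0.46 0.0
leg dp (tool axes now) [-0.4229 -0.0509  0.0624]
[ 0.87  0.3  -0.57  1.93 -0.76  1.4   0.37] 0.52 0.0
[ 0.93  0.36 -0.47  1.84 -0.68  1.56  0.2 ] 0.49 0.0
[ 0.98  0.45 -0.37  1.7  -0.62  1.71  0.03] 0.34 0.0
[ 1.01  0.55 -0.28  1.54 -0.57  1.86 -0.16] 0.19 0.0
leg dp (tool axes now) [-0.3802 -0.0508  0.1232]
[ 0.95  0.59 -0.18  1.55 -0.63  1.87 -0.66] 0.18 0.0
[ 0.9   0.61 -0.07  1.59 -0.7   1.86 -1.15] 0.19 0.0
[ 0.85  0.61  0.03  1.64 -0.76  1.83 -1.64] 0.22 0.0
[ 0.79  0.59  0.13  1.7  -0.81  1.78 -2.15] 0.27 0.0
```

Gripped on the band: width 46.9 mm, TCP 34 mm above the foot. Now I lift and carry it upright towards the dish.

>>> play_rows(
  angular=[
    [0,0,0],
    [0,0,0],
    [0,0,0],
    [0,0,0],
    [0,0,0],
    [0,0,0],
    [0,0,0],
  ],
  dp=[
    [-0.006,0,-0.008],
    [-0.02,0,-0.028],
    [-0.039,0,-0.056],
    [-0.06,0,-0.085],
    [-0.079,0,-0.112],
    [-0.09,0,-0.128],
    [-0.092,0,-0.131],
  ],
  jaw=[1,1,1,1,1,1,1],
)

```text
time_s: 13.82
tcp_pos: [0.4922, 0.1736, 0.1982]
tool_rot: [1.869, 1.869, -0.592]
wrist_force: [-0.5, 1.1, -2.1]
width: 0.047
```

>>> play_rows(
  angular=[
    [0,0,0],
    [0,0,0],
    [0,0,0],
    [0,0,0],
    [0,0,0],
    [0,0,0],
    [0,0,0],
    [0,0,0],
    [0,0,0],
    [0,0,0],
    [0,0,0],
    [0,0,0],
  ],
  dp=[
    [-0.01,-0.002,0.006],
    [-0.033,-0.005,0.019],
    [-0.066,-0.01,0.038],
    [-0.104,-0.016,0.061],
    [-0.145,-0.022,0.085],
    [-0.186,-0.028,0.109],
    [-0.227,-0.035,0.133],
    [-0.265,-0.041,0.155],
    [-0.298,-0.046,0.174],
    [-0.32,-0.05,0.187],
    [-0.331,-0.051,0.193],
    [-0.331,-0.051,0.193],
  ],
  jaw=[1,1,1,1,1,1,1,1,1,1,1,1],
)

```text
time_s: 15.32
tcp_pos: [0.4408, -0.2086, 0.2294]
tool_rot: [1.873, 1.872, -0.593]
wrist_force: [0.1, 1.0, -2.0]
width: 0.0468
```

```bash
cat > pour.py <<'E'
from h import log
log()
from seg import *
pos,M,q=cur();vp=R.from_matrix(M.T@MP).as_rotvec()
if vp[0]<0: vp=vp*(1-2*np.pi/np.linalg.norm(vp))
ab=MP.T@aP  # beaker axis in tool axes
N=int(sys.argv[1]);A=[];Dp=[]
for i in range(1,N+1):
    k=i/N;Mk=M@R.from_rotvec(k*vp).as_matrix();a=Mk@ab
    off=.012*np.clip(k*2-1,0,1);rz=.20-(.20-.135)*min(1,k*1.6)
    w=min(1,k*2);pk=(rim(a,rz,off)-a*.041)*w+pos*(1-w);pk[2]=rz-.041*a[2]
    qq,e,r=ik(pk,Mk,q,p,C,.003);q=qq
    A.append((k*vp).round(3).tolist());Dp.append((M.T@(pk-pos)).round(3).tolist())
    print(i,"tilt",np.degrees(np.arccos(a[2])).round(0),"p",pk.round(3),"clear",round(clear(pk,Mk),3),"mar",round(mar(q),2),e.round(4))
print(A);print(Dp)
E
python3 pour.py 20
```

```text
t 15.32 q [ 1.113  0.496 -0.405  1.58  -0.511  1.764  0.762] p [ 0.4408 -0.2086  0.2294] w 0.0468 F [ 0.1  1.  -2. ]
[[ 0.     1.    -0.002]
 [ 0.819 -0.001 -0.574]
 [-0.574 -0.001 -0.819]]
1 tilt 8.0 p [ 0.439 -0.213  0.154] clear 0.073 mar 0.37 0.0
2 tilt 16.0 p [ 0.437 -0.218  0.15 ] clear 0.064 mar 0.35 0.0
3 tilt 24.0 p [ 0.434 -0.221  0.147] clear 0.055 mar 0.33 0.0
4 tilt 32.0 p [ 0.429 -0.225  0.144] clear 0.048 mar 0.31 0.0
5 tilt 40.0 p [ 0.424 -0.228  0.143] clear 0.031 mar 0.29 0.0
6 tilt 48.0 p [ 0.419 -0.23   0.141] clear 0.024 mar 0.27 0.0
7 tilt 55.0 p [ 0.413 -0.232  0.14 ] clear 0.019 mar 0.25 0.0
8 tilt 63.0 p [ 0.408 -0.233  0.14 ] clear 0.024 mar 0.24 0.0
9 tilt 70.0 p [ 0.403 -0.234  0.139] clear 0.021 mar 0.22 0.0
10 tilt 78.0 p [ 0.399 -0.234  0.139] clear 0.019 mar 0.21 0.0
11 tilt 85.0 p [ 0.399 -0.23   0.139] clear 0.014 mar 0.21 0.0
12 tilt 91.0 p [ 0.4   -0.227  0.139] clear 0.011 mar 0.21 0.0
13 tilt 98.0 p [ 0.402 -0.223  0.14 ] clear 0.013 mar 0.21 0.0
14 tilt 103.0 p [ 0.405 -0.22   0.145] clear 0.042 mar 0.21 0.0
15 tilt 109.0 p [ 0.409 -0.217  0.148
[... 595 characters left out ...]
34, -0.16], [1.923, 0.146, -0.175], [2.083, 0.158, -0.189], [2.243, 0.17, -0.204], [2.403, 0.183, -0.218], [2.563, 0.195, -0.233], [2.724, 0.207, -0.248], [2.884, 0.219, -0.262], [3.044, 0.231, -0.277], [3.204, 0.244, -0.291]]
[[0.039, -0.001, 0.064], [0.038, -0.004, 0.07], [0.037, -0.007, 0.075], [0.035, -0.011, 0.079], [0.034, -0.016, 0.082], [0.033, -0.022, 0.085], [0.032, -0.027, 0.086], [0.031, -0.032, 0.088], [0.031, -0.037, 0.088], [0.031, -0.041, 0.088], [0.034, -0.041, 0.086], [0.037, -0.04, 0.085], [0.039, -0.038, 0.081], [0.039, -0.036, 0.076], [0.04, -0.032, 0.071], [0.04, -0.027, 0.067], [0.041, -0.021, 0.064], [0.042, -0.014, 0.062], [0.042, -0.007, 0.06], [0.043, 0.001, 0.06]]
```

>>> play_rows(
  angular=[
    [0.16,0.012,-0.015],
    [0.32,0.024,-0.029],
    [0.481,0.037,-0.044],
    [0.641,0.049,-0.058],
    [0.801,0.061,-0.073],
    [0.961,0.073,-0.087],
    [1.121,0.085,-0.102],
    [1.282,0.097,-0.116],
    [1.442,0.11,-0.131],
    [1.602,0.122,-0.146],
  ],
  dp=[
    [0.001,-0.002,0.005],
    [0.002,-0.006,0.011],
    [0.002,-0.01,0.016],
    [0.003,-0.015,0.022],
    [0.004,-0.02,0.027],
    [0.005,-0.025,0.032],
    [0.005,-0.029,0.038],
    [0.006,-0.033,0.043],
    [0.007,-0.037,0.049],
    [0.008,-0.041,0.054],
  ],
  jaw=[1,1,1,1,1,1,1,1,1,1],
)

```text
time_s: 16.58
tcp_pos: [0.4004, -0.2311, 0.1814]
tool_rot: [-1.489, -0.938, 1.549]
wrist_force: [-0.2, 0.3, -1.6]
width: 0.0471
```

```bash
sed -i 's/off=.*/off=.012*k;zt=pos[2]+(.163-pos[2])*k/; s/w=min(1,k\*2);/w=1;/; s/rim(a,rz,off)/rim(a,zt+.041*a[2],off)/; s/pk\[2\]=.*/pk[2]=zt/' pour.py; python3 pour.py 12
```

```text
t 16.57 q [ 0.96   0.609 -0.087  1.594 -0.6    1.882 -0.629] p [ 0.4004 -0.2311  0.1814] w 0.0471 F [-0.2  0.3 -1.6]
[[-0.014 -0.041 -0.999]
 [ 0.904 -0.427  0.005]
 [-0.427 -0.903  0.043]]
1 tilt 84.0 p [ 0.399 -0.231  0.18 ] clear 0.055 mar 0.17 0.0
2 tilt 89.0 p [ 0.4   -0.228  0.178] clear 0.051 mar 0.17 0.0
3 tilt 95.0 p [ 0.401 -0.225  0.177] clear 0.049 mar 0.17 0.0
4 tilt 100.0 p [ 0.403 -0.222  0.175] clear 0.048 mar 0.17 0.0
5 tilt 105.0 p [ 0.406 -0.22   0.174] clear 0.072 mar 0.18 0.0
6 tilt 109.0 p [ 0.409 -0.217  0.172] clear 0.072 mar 0.18 0.0
7 tilt 113.0 p [ 0.413 -0.215  0.171] clear 0.073 mar 0.19 0.0
8 tilt 116.0 p [ 0.418 -0.213  0.169] clear 0.076 mar 0.2 0.0
9 tilt 118.0 p [ 0.423 -0.211  0.168] clear 0.079 mar 0.21 0.0
10 tilt 120.0 p [ 0.429 -0.21   0.166] clear 0.083 mar 0.22 0.0
11 tilt 120.0 p [ 0.435 -0.209  0.165] clear 0.087 mar 0.23 0.0
12 tilt 120.0 p [ 0.441 -0.208  0.163] clear 0.09 mar 0.24 0.0
[[0.133, 0.01, -0.012], [0.267, 0.021, -0.024], [0.4, 0.031, -0.037], [0.533, 0.041, -0.049], [0.666, 0.052, -0.061], [0.8, 0.062, -0.073], [0.933, 0.072, -0.086], [1.066, 0.082, -0.098], [1.2, 0.093, -0.11], [1.333, 0.103, -0.122], [1.466, 0.113, -0.135], [1.599, 0.124, -0.147]]
[[0.001, 0.001, 0.001], [0.004, 0.001, 0.001], [0.007, 0.002, -0.001], [0.011, 0.002, -0.003], [0.014, 0.002, -0.006], [0.016, 0.002, -0.009], [0.019, 0.002, -0.013], [0.022, 0.002, -0.018], [0.024, 0.003, -0.023], [0.026, 0.003, -0.029], [0.027, 0.004, -0.035], [0.028, 0.005, -0.041]]
```

>>> play_rows(
  angular=[
    [0.133,0.01,-0.012],
    [0.267,0.021,-0.024],
    [0.4,0.031,-0.037],
    [0.533,0.041,-0.049],
    [0.666,0.052,-0.061],
    [0.8,0.062,-0.073],
    [0.933,0.072,-0.086],
    [1.066,0.082,-0.098],
    [1.2,0.093,-0.11],
    [1.333,0.103,-0.122],
    [1.466,0.113,-0.135],
    [1.599,0.124,-0.147],
  ],
  dp=[
    [0.001,0.001,0.001],
    [0.004,0.001,0.001],
    [0.007,0.003,-0.001],
    [0.012,0.005,-0.003],
    [0.016,0.008,-0.006],
    [0.02,0.011,-0.009],
    [0.024,0.014,-0.014],
    [0.028,0.016,-0.019],
    [0.031,0.019,-0.024],
    [0.034,0.021,-0.03],
    [0.036,0.022,-0.036],
    [0.037,0.023,-0.042],
  ],
  jaw=[1,1,1,1,1,1,1,1,1,1,1,1],
)

```text
time_s: 18.08
tcp_pos: [0.4413, -0.2074, 0.1434]
tool_rot: [-0.301, 0.356, 1.373]
wrist_force: [0.4, -0.1, -0.8]
width: 0.047
```

>>> play_rows(
  angular=[
    [0,0,0],
    [0,0,0],
    [0,0,0],
    [0,0,0],
  ],
  dp=[
    [0,0,0],
    [0,0,0],
    [0,0,0],
    [0,0,0],
  ],
  jaw=[1,1,1,1],
)

```text
time_s: 18.58
tcp_pos: [0.4407, -0.2094, 0.1434]
tool_rot: [-0.306, 0.355, 1.372]
wrist_force: [-0.5, 0.7, -0.8]
width: 0.0469
```

```bash
python3 - <<'E'
from h import *
log();im=camera("wrist");cv2.imwrite("pics/v7.png",np.hstack([cv2.resize(im,(400,300)),cv2.resize(camera("side")[75:225,260:460],(400,300))]));cv2.imwrite("pics/t7.png",camera("top"))
E
```

```text
t 18.57 q [ 0.745  0.614  0.191  1.703 -0.832  1.789 -2.108] p [ 0.4407 -0.2094  0.1434] w 0.0469 F [-0.5  0.7 -0.8]
[[ 0.16  -0.985  0.067]
 [ 0.894  0.173  0.413]
 [-0.418 -0.006  0.908]]
```

View pics/v7.png

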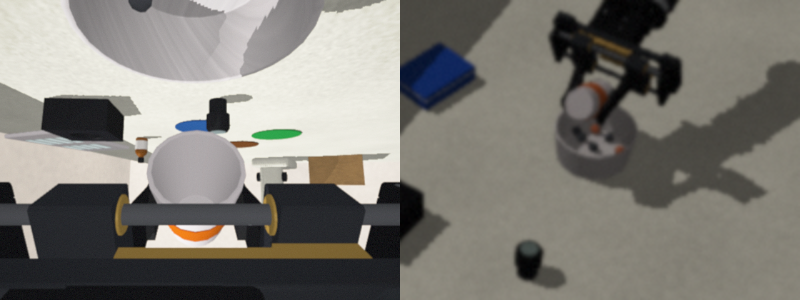

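The wrist view looks into an empty beaker, and the wrist force fell from 2.0 to 0.8 N, which fits the empty beaker's 0.9 N. The side view shows pebbles in the dish and none on the bench. I give one small shake, then raise.

>>> play_rows(
  angular=[
    [0.12,0,0],
    [-0.1,0,0],
    [0.12,0,0],
    [-0.05,0,0],
    [0,0,0],
    [0,0,0],
    [0,0,0],
  ],
  dp=[
    [0,0,0],
    [0,0,0],
    [0,0,0],
    [0,0,0],
    [0,0,0],
    [-0.008,0,0.018],
    [-0.017,0,0.036],
  ],
  jaw=[1,1,1,1,1,1,1],
)

```text
time_s: 19.6
tcp_pos: [0.4406, -0.2097, 0.1849]
tool_rot: [-0.306, 0.354, 1.373]
wrist_force: [0.4, 0.9, -1.1]
width: 0.0472
```

```bash
python3 - <<'E'
from h import log,cv2,camera
log()
from seg import *
im=camera("side");cv2.imwrite("pics/s8.png",im)
pos,M,q=cur();T=np.array([.44,-.20,.24]);v=R.from_matrix(M.T@MG).as_rotvec()
if v[0]>0: v=v*(1-2*np.pi/np.linalg.norm(v))
print("v",v.round(3),"d",(M.T@(T-pos)).round(4))
N=20;ab=MP.T@aP
for i in range(2,N+1,2):
    k=i/N;Mk=M@R.from_rotvec(k*v).as_matrix();pk=pos+min(1,k*2)*(T-pos);q,e,r=ik(pk,Mk,q,p,C,.003);print(i,q.round(2),round(mar(q),2),e.round(4),round(clear(pk,Mk),3))
E
```

```text
t 19.6 q [ 0.742  0.556  0.196  1.692 -0.834  1.835 -2.159] p [ 0.4406 -0.2097  0.1849] w 0.0472 F [ 0.4  0.9 -1.1]
[[ 0.159 -0.985  0.067]
 [ 0.894  0.173  0.413]
 [-0.418 -0.006  0.908]]
v [-3.197 -0.25   0.284] d [-0.0127  0.0025  0.0517]
2 [ 0.78  0.56  0.14  1.66 -0.81  1.86 -1.87] 0.19 0.0 0.113
4 [ 0.81  0.56  0.08  1.64 -0.79  1.88 -1.58] 0.17 0.0 0.095
6 [ 0.84  0.56  0.03  1.61 -0.76  1.9  -1.3 ] 0.15 0.0 0.094
8 [ 0.86  0.55 -0.03  1.59 -0.72  1.91 -1.01] 0.14 0.0 0.102
10 [ 0.89  0.54 -0.09  1.57 -0.68  1.92 -0.73] 0.13 0.0 0.12
12 [ 0.92  0.53 -0.14  1.56 -0.64  1.9  -0.44] 0.15 0.0 0.118
14 [ 0.95  0.52 -0.2   1.55 -0.61  1.88 -0.14] 0.17 0.0 0.123
16 [ 0.98  0.51 -0.25  1.56 -0.58  1.85  0.16] 0.2 0.0 0.136
18 [ 1.02  0.49 -0.3   1.57 -0.55  1.82  0.46] 0.23 0.0 0.153
20 [ 1.07  0.47 -0.35  1.59 -0.54  1.78  0.77] 0.27 0.0 0.165
```

>>> play_rows(
  angular=[
    [-0.16,-0.012,0.014],
    [-0.32,-0.025,0.028],
    [-0.48,-0.038,0.043],
    [-0.64,-0.05,0.057],
    [-0.8,-0.062,0.071],
    [-0.96,-0.075,0.085],
    [-1.12,-0.088,0.099],
    [-1.28,-0.1,0.114],
    [-1.44,-0.112,0.128],
    [-1.6,-0.125,0.142],
    [-1.6,-0.125,0.142],
  ],
  dp=[
    [-0.001,0,0.005],
    [-0.002,0,0.01],
    [-0.004,0.001,0.015],
    [-0.005,0.001,0.02],
    [-0.006,0.001,0.026],
    [-0.008,0.001,0.031],
    [-0.009,0.002,0.036],
    [-0.01,0.002,0.041],
    [-0.012,0.002,0.047],
    [-0.013,0.003,0.052],
    [-0.013,0.003,0.052],
  ],
  jaw=[1,1,1,1,1,1,1,1,1,1,1],
)

```text
time_s: 21.02
tcp_pos: [0.4393, -0.1994, 0.2371]
tool_rot: [-1.496, -0.941, 1.544]
wrist_force: [0.2, 0.3, -0.8]
width: 0.0467
```

```bash
python3 - <<'E'
from h import log
log()
from seg import *
pos,M,q=cur();T=np.array([.492,.171,.20]);v=R.from_matrix(M.T@MG).as_rotvec()
print("v",v.round(3),"d to mat above",(M.T@(T-pos)).round(4))
E
```

```text
t 21.02 q [ 0.89   0.54  -0.089  1.573 -0.683  1.912 -0.73 ] p [ 0.4393 -0.1994  0.2371] w 0.0467 F [ 0.2  0.3 -0.8]
[[-0.009 -0.035 -0.999]
 [ 0.904 -0.427  0.007]
 [-0.427 -0.904  0.035]]
v [-1.601 -0.124  0.143] d to mat above [ 0.3502 -0.1265 -0.0515]
```

>>> play_rows(
  angular=[
    [-0.133,-0.01,0.012],
    [-0.3,-0.023,0.027],
    [-0.467,-0.036,0.042],
    [-0.634,-0.049,0.057],
    [-0.8,-0.062,0.072],
    [-0.967,-0.075,0.086],
    [-1.133,-0.088,0.101],
    [-1.3,-0.101,0.116],
    [-1.45,-0.112,0.13],
    [-1.56,-0.121,0.139],
    [-1.601,-0.124,0.143],
    [-1.601,-0.124,0.143],
  ],
  dp=[
    [0.01,-0.004,-0.001],
    [0.035,-0.013,-0.005],
    [0.07,-0.025,-0.01],
    [0.11,-0.04,-0.016],
    [0.155,-0.056,-0.023],
    [0.2,-0.072,-0.029],
    [0.245,-0.088,-0.036],
    [0.285,-0.103,-0.042],
    [0.318,-0.115,-0.047],
    [0.34,-0.123,-0.05],
    [0.35,-0.126,-0.051],
    [0.35,-0.126,-0.051],
  ],
  jaw=[1,1,1,1,1,1,1,1,1,1,1,1],
)

```text
time_s: 22.52
tcp_pos: [0.4908, 0.1707, 0.1989]
tool_rot: [1.874, 1.875, -0.592]
wrist_force: [-0.1, -0.3, -1.0]
width: 0.0465
```

```bash
python3 - <<'E'
from h import *
log()
from seg import *
pos,M,q=cur();v=R.from_matrix(M.T@MG).as_rotvec()
print("v",v.round(3),"d",(M.T@(np.array([.492,.173,.0376])-pos)).round(4))
t=camera("top");s=camera("side");cv2.imwrite("pics/t9.png",t);cv2.imwrite("pics/s9.png",s)
cv2.imwrite("pics/v9.png",np.hstack([cv2.resize(t[215:275,408:488],(400,300),interpolation=cv2.INTER_CUBIC),cv2.resize(s[110:179,312:404],(400,300),interpolation=cv2.INTER_CUBIC)]))
E
```

```text
t 22.52 q [ 0.681  0.247 -0.548  1.996 -0.875  1.264  0.559] p [0.4908 0.1707 0.1989] w 0.0465 F [-0.1 -0.3 -1. ]
[[-0.001  1.    -0.002]
 [ 0.82  -0.001 -0.572]
 [-0.572 -0.003 -0.82 ]]
v [-0.002 -0.002  0.001] d [0.0942 0.0016 0.1309]
```

View pics/v9.png

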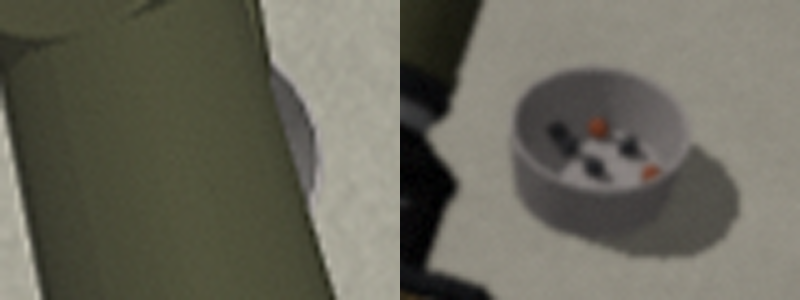

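Side view of the dish: at least six pebbles visible (dark pair, three more dark and red, red at the front), with the near wall hiding some floor. The top view is blocked by the arm. I set the beaker down, retreat and count again.

>>> play_rows(
  angular=[
    [0,0,0],
    [0,0,0],
    [0,0,0],
    [0,0,0],
    [0,0,0],
    [0,0,0],
    [0,0,0],
    [0,0,0],
    [0,0,0],
    [0,0,0],
    [0,0,0],
    [0,0,0],
  ],
  dp=[
    [0.01,0,0.014],
    [0.028,0.001,0.04],
    [0.047,0.001,0.067],
    [0.066,0.001,0.094],
    [0.08,0.001,0.114],
    [0.087,0.001,0.124],
    [0.091,0.001,0.13],
    [0.093,0.001,0.1325],
    [0.093,0.001,0.1325],
    [0.093,0.001,0.1325],
    [0.093,0.001,0.1325],
    [0.093,0.001,0.1325],
  ],
  jaw=[1,1,1,1,1,1,1,1,1,0.2,-0.5,-1],
)

```text
time_s: 24.12
tcp_pos: [0.4921, 0.1711, 0.0372]
tool_rot: [1.873, 1.874, -0.589]
wrist_force: [-0.4, -0.3, -0.1]
width: 0.0598
```

>>> play_rows(
  angular=[
    [0,0,0],
    [0,0,0],
    [0,0,0],
    [0,0,0],
    [0,0,0],
    [0,0,0],
    [0,0,0],
    [0,0,0],
    [0,0,0],
    [0,0,0],
  ],
  dp=[
    [0,0,0],
    [0,0,0],
    [-0.01,0,-0.014],
    [-0.025,0,-0.036],
    [-0.045,0,-0.065],
    [-0.065,0,-0.094],
    [-0.1,0,-0.12],
    [-0.14,0,-0.13],
    [-0.18,0,-0.13],
    [-0.18,0,-0.13],
  ],
  jaw=[-1,-1,-1,-1,-1,-1,-1,-1,-1,-1],
)

```text
time_s: 25.38
tcp_pos: [0.4937, 0.0953, 0.2489]
tool_rot: [1.876, 1.866, -0.589]
wrist_force: [-0.5, 0.0, -1.4]
width: 0.0869
```

```bash
python3 - <<'E'
from h import *
log()
t=camera("top");s=camera("side");w=camera("wrist");cv2.imwrite("pics/t10.png",t);cv2.imwrite("pics/s10.png",s);cv2.imwrite("pics/w10.png",w)
f=lambda im:cv2.resize(im,(400,300),interpolation=cv2.INTER_CUBIC)
cv2.imwrite("pics/v10.png",np.vstack([np.hstack([f(t[180:285,235:375]),f(s[180:300,210:370])]),np.hstack([f(w),f(t[215:275,408:488])])]))
E
```

```text
t 25.38 q [ 0.768  0.216 -0.494  1.904 -0.82   1.439  0.552] p [0.4937 0.0953 0.2489] w 0.0869 F [-0.5  0.  -1.4]
[[ 0.005  1.     0.001]
 [ 0.819 -0.004 -0.574]
 [-0.574  0.003 -0.819]]
```

View pics/v10.png

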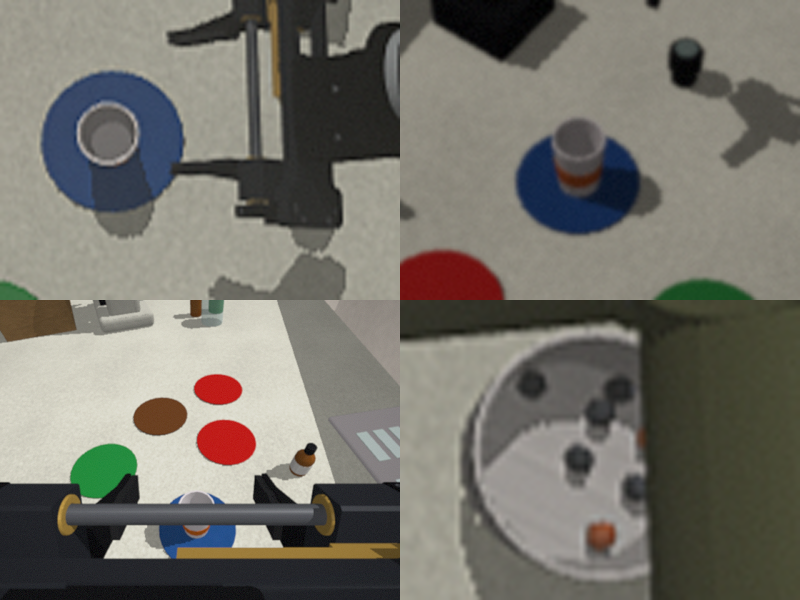

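Beaker: empty, upright in the middle of the blue mat, gripper clear of it. Dish (lower right): five dark pebbles at (532,384), (620,388), (600,410), (578,460), (635,488) and two reddish at (600,535), (643,440), so all seven. One numeric check after settling, then hand in.

>>> play_rows(
  angular=[
    [0,0,0],
    [0,0,0],
    [0,0,0],
    [0,0,0],
  ],
  dp=[
    [0,0,0],
    [0,0,0],
    [0,0,0],
    [0,0,0],
  ],
  jaw=[-1,-1,-1,-1],
)

```text
time_s: 26.02
tcp_pos: [0.492, 0.0981, 0.2466]
tool_rot: [1.873, 1.875, -0.589]
wrist_force: [-0.5, -0.3, 0.4]
width: 0.087
```

```bash
python3 - <<'E'
from h import *
s=get_state();print(s["time_s"],s["wrist_force"].round(1) if hasattr(s["wrist_force"],"round") else s["wrist_force"])
b=ray("top",(272.1,226.2),.079)[0];print("rim",b.round(3),"dist to mat",np.linalg.norm(b[:2]-[.492,.171]).round(4))
print("side rim",ray("side",(280.5,235.5),.079)[0].round(3))
hand_in()
E
```

```text
26.025 [-0.5 -0.3  0.4]
rim [0.491 0.172 0.079] dist to mat 0.0016
side rim [0.492 0.172 0.079]
the job is handed in; nothing more can be done
```

I finished the task in 26 s of the 67 s allowed and handed it in; no verdict is reported.

**What I did:** I lifted the beaker from the rack by its rim and released it on the blue mat. I then gripped it again by the orange band (opening 46.9 mm, 34 mm above the foot). I rolled it to about 120° just above the dish, shook it a little, and put it back on the mat.

**Last checks:**
- **Beaker:** it stands upright and empty. Its rim centre is within 2 mm of the mat's centre, and the top and side views agree.
- **Pebbles:** all seven can be counted in the dish, five dark and two reddish; the top view of the dish was partly hidden by the arm. The load on the wrist also fell from about 2.0 N to 0.8–1.1 N, which fits the empty beaker.
- **Gripper:** it is open and clear of everything, with about zero wrist force.
- **Dish and bystanders:** they looked unmoved in the pictures I viewed, but I did not measure them again at the end.

**Disagreement:** one early wrist-camera reading was about 12 mm off because the arm was still settling. It agreed with the top view when I repeated it.

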